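Load a fused-glass panel into the clamping jig and fold the frame down

ROBOT

A 6-joint arm with a two-finger parallel gripper is mounted at the origin on the work surface. World frame = base frame: x ahead of the robot, y to its left, z up, the work surface at z = 0. Lengths are in mm, angles in rad, forces in N, time in s.
With the tool pointing down it reaches from about 275 to 1000 mm from the base axis. Payload 8.4 kg.
Tool frame: the origin (TCP) lies midway between the tips of the shut fingers; the grasp point (between the pads) lies r.grip_point_offset behind it (r.grip_point_offset is the distance from the TCP to the grasp point, in mm); z points along the fingers, y is the direction in which the jaws open and shut (so a half turn about z gives the same grasp; the last joint's range is limited). The gripper opens to 85 mm and grips with 20 to 120 N. Pads are 22 mm wide; open, the fingers measure 114 mm over their backs; the gripper's body (76 mm by 85 mm) begins 54 mm behind the grasp point. The pads swing forward as they close: fully open they stand 13 mm farther back than shut.
Start: joints at [-1.226, 0.353, 1.633, -0, 1.155, -0.002], TCP at [212.43, -587.794, 231.281] pointing down, gripper open.
Joint ranges: [-2.63, 2.63], [-0.92, 2.1], [0.06, 2.66], [-1.3, 4.44], [0, 2.69], [-3.02, 3.02]. Speed limits (rad/s): [2.22, 2.22, 2.79, 3.14, 3.14, 3.14].

INTERFACE

Orientations are given as [roll, pitch, yaw] about the fixed x, y, z axes, in that order (R = Rz(yaw) Ry(pitch) Rx(roll)).
In Python, from rig import r gives the robot as it stands.
- The arm moves only by the tool move_arm, never from a script. Its argument "targets" is one flat list of numbers, 5 for each row, row after row: the gripper's target within -1 to 1 (fully open at 1, half-way at 0, shut at -1), then the shift along the tool's x, y, z in cm, then the turn about the tool's z in degrees. In form: [gripper, tx, ty, tz, turn, gripper, tx, ty, tz, turn, ...]. A call has 1 to 10 rows; each row is the pose to reach, as a shift and turn from the pose commanded when the call began, along the tool's axes at that moment; what a row does not reach only later rows make up. A row lasts 1/10 s, in which the tool goes at most 50 mm and 8.59 degrees, less where a joint would pass 70% of its speed; a pose out of reach is approached as far as the arm can. A call with a gripper value outside its range is refused whole. The fingers move at their own pace and stop on an object; "squeeze" is the grip in N (left out, the last holds). Time passes only in rows, so rows that repeat a pose let the fingers close. It gives the time, the measured TCP pose, the force and the opening at its end, in the units of the state.
- r.sense(): the state, without advancing time (a new reading comes with each control period).
- r.grab_frame(name): name is "side" or "top" or "wrist"; returns a dict with "img" (384x512x3 uint8, blue, green, red), "K" (3x3 intrinsics, pixels), "k1" (the pictures are not rectified: a ray, as slopes to the right and down, at radius r is drawn at 1 + k1 r^2 times it, then the intrinsics apply), "world_to_cam" (4x4, takes a point from world to camera coordinates). Camera axes: x right, y down, z forward; pixel columns grow to the right and rows downward; lengths in mm; the calibration is good to about 2 mm. A picture is of the moment at which its call begins. There is no depth.
- r.sign_off(): hands the job in, once; it reports no verdict.
Trained networks look in a picture, given as the dict that the camera call returned (one of the last four; its "shot" number tells which), for a name from the list of things; names that differ only in an ending like _2 or _b are one class to them, and where a whole thing is asked for, a point or a joint stands for the part that bears it (a point fixed in the world has none). Each returns a list of dicts, best first, with "conf" (0 to 1); they miss things now and then, are a little off and sometimes report something else, mostly with a low value. They report only what shows in the picture. A call takes as long as a camera call. They do not tell look-alikes from the thing itself.
- r.outline_of(picture, thing): "region" (384x512 bool, what is visible of it).
- r.mark_of(picture, thing): "position" ([x, y, z] in mm, in world coordinates, good to about 4 mm: a listed point, or the origin of a listed thing).
The state is a dict: "clock": time; "qpos": joint angles; "qvel": joint speeds; "joint_efforts": joint torques, N m; "eef_pos": TCP position; "tcp_rot": TCP orientation; "contact_force": force on the tool from outside, world axes, zero at the start; "wrist_torque": the same for the moment, N m; "opening": opening from 0.0 (shut) to 1.0 (fully open).
Only numpy, scipy, OpenCV 4.12 (cv2) and the standard library are available. Lean on these libraries where they do the work, as an engineer would, in place of code of your own. Each camera call takes 0.05 s, during which the arm holds its last target.

TASK

The fused-glass panel lies on the blade of the lifter. Holding the lifter by its handle, carry the panel level to the plywood jig, leave it lying flat, square and centred across the two rails with the lifter drawn out, never touching the glass with the fingers, and lay the lifter down on the bare table. Then swing the jig's hinged metal frame up past upright and lower it gently all the way down onto its stop over the panel, without letting it fall, and leave the other things on the table alone.

Things in the scene. Friction and masses are not known exactly. Their poses are not given: they have to be found in the camera images.
- lifter: Hand lifter (cranked spatula), loose, 0.14 kg. Origin: on the underside of its flat steel blade, which spans x -60 to +50 mm, 36 wide (y), 3 thick; +x points from handle to the blade's free end, z up. A neck rises from the blade's rear end to a straight level wooden handle. It lies with the blade flat on the table (origin z = 0) and stays so with or without the panel, the handle clear of the table.
- lifter_grip (a point): Point on the centre line of the lifter's handle, at x = -90, z = 40 mm in the lifter's frame, axes as the lifter's. The handle is 18 x 18 mm in section and runs along x from -62 to -172 mm. With the panel on, the balance point is near x = -20 mm: grip firmly here (60 N or more) so that it does not droop. The panel's edge is about 50 mm away.
- panel: Fused-glass panel, 80 mm (x) by 100 (y) by 6 thick, about 0.11 kg, with a fan of white and blue pieces. Origin: centre of its underside, z up. At the start it lies loose on the lifter's blade, within 4 mm and 0.06 rad of centred, axes as the lifter's, its long side across the blade and sticking out 32 mm on either side; only friction keeps it there.
- jig: Clamping jig, fixed to the table. Plywood base 190 mm (x) by 290 (y), 12 thick, from y = -80 to +210. Origin: on the table below the middle of the bed, z up. Two stop posts for the frame at x = +-71, y = -45 mm, tops at z = 41. Nothing else stands at its -y end; the hinged frame starts folded back over the +y end.
- bed (a point): Middle of the bed at rail-top level (jig 0, 0, 32 mm), axes as the jig's; the panel's origin belongs here, its long side along the jig's x. Two rails along y, y -48 to +48, 22 mm wide, inner faces at x = -28 and +28, tops 20 mm above the base. The channel between them is open to -y: the blade comes in from above or from -y pointing to +y, sinks between the rails and is drawn out to -y.
- hinge (a point): Middle of the frame's hinge line, which runs along the jig's x; it lies at x = 0, y = +67, z = 45 mm in the jig's frame, axes as the jig's.
- frame (a joint): Angle of the hinged metal frame, rad: 0 = folded back, level, on the jig's +y side (the start), 1.57 = upright, 3.14 = folded over, level, on its stop 3 mm above the panel. About 0.35 kg, 156 mm wide, window 96 by 70 mm. Free-swinging: it falls if let go on either side of upright; about 2 N at its bar lifts it.
- frame_bar (a point): Middle of the frame's handle: round steel bar, 10 mm diameter, parallel to the hinge line and 175 mm from it, between two prongs. Behind it, a gap of 48 mm to the frame's edge, 110 mm long, for one finger. Bar height: 45 mm with the frame level at either end, 220 upright. Held lightly between fingers pointing straight down it can turn in the grip through the whole swing.
- bowl: Bystander: paper bowl, loose; leave it alone.
- frit_jar: Bystander: glass jar, loose; leave it alone.
- flat_brush: Bystander: flat brush, loose; leave it alone.
- offcut: Bystander: green glass offcut, loose; leave it alone.
- pliers: Bystander: pliers, loose; leave it alone.
- beaker: Bystander: clear beaker, loose; leave it alone.
Mind the look-alikes: they are no part of the job. Several things have the shape of the lifter; the one meant has the colours described above.

How it is judged (in metres and radians):
On the way, in this order (a step that is already met when the one before it is completed fails the run):
1. the panel lies centred and flat across both rails, free of the lifter, while the frame is still folded back (x of panel in the frame of bed between -0.012 and 0.012 m and y of panel in the frame of bed between -0.012 and 0.012 m and z of panel in the frame of bed between -0.004 and 0.004 m and angle between the x axis of panel and the y axis of bed, either way round below 0.17 rad and angle between panel's own z axis and vertical below 0.06 rad and contact force between panel and lifter below 0.05 N and value of joint frame below 0.3 rad), for 0.2 s.
2. the frame has been swung past upright (value of joint frame above 1.8 rad).
3. the frame is down on its stop (value of joint frame above 3.08 rad), for 0.2 s.
At the end, for the whole second after the job is handed in: Panel at rest flat on both rails (tilt < 0.06 rad), origin within 12 mm of site bed in x and y, 4 mm in z, square within 0.17 rad, clear of the lifter; frame at 3.08 rad or more; lifter at rest flat on the table (blade within 6 mm of table level, tilt < 0.1 rad), clear of the jig (x of panel in the frame of bed between -0.012 and 0.012 m and y of panel in the frame of bed between -0.012 and 0.012 m and z of panel in the frame of bed between -0.004 and 0.004 m and angle between the x axis of panel and the y axis of bed, either way round below 0.17 rad and angle between panel's own z axis and vertical below 0.06 rad and contact force between panel and lifter below 0.05 N and value of joint frame above 3.08 rad and linear speed of each of panel, lifter below 0.02 m/s and height (world z) of lifter between -0.006 and 0.006 m and angle between lifter's own z axis and vertical below 0.1 rad and contact force between lifter and jig below 0.05 N); the robot touches nothing.
It fails at once if the fingers touch the glass panel (contact force between the fingers and panel above 0.3 N).
It fails at once if the panel is tilted more than 0.3 rad (17 degrees) (angle between panel's own z axis and vertical above 0.3 rad).
It fails at once if the frame drops onto its stop: over 1.8 rad/s in the last 0.4 rad (value of joint frame above 2.74 rad and velocity of joint frame above 1.8 rad/s).
It fails at once if the frame drops back onto its open side: over 1.8 rad/s in the last 0.4 rad (value of joint frame below 0.4 rad and velocity of joint frame below -1.8 rad/s).
It fails at once if a bystander is moved more than 30 mm (distance of any of bowl, frit_jar, flat_brush, offcut, pliers, beaker from where it was at the start of the episode above 0.03 m).
It also fails if it takes over 72 s, if anything falls off the work surface, if the arm or the gripper's body presses on something with over 40 N, if the wrist force passes 120 N, or if a joint passes its speed limit or range.

## Working session

There is one attempt and no reset: what is moved stays moved. The work goes in short steps, Python scripts to look and compute and a tool call to move; the robot and the scene stay as the last step left them, time stands still between calls to the robot, and variables do not carry over. Pictures are saved under pics/ and viewed, and the job is handed in when it is done.

Besides the shell and the picture viewer there is one more tool, called after "Request:" as name(argument=value, ...) on one line, values as JSON. move_arm: Moves the arm, as the interface text tells. Its arguments: {"type":"object","properties":{"targets":{"type":"array","items":{"type":"number"}},"squeeze":{"type":"number"}},"required":["targets"]}

```bash
ls; mkdir -p pics; python3 - <<'E'
from rig import r
import cv2
print(r.grip_point_offset); s=r.sense(); print(s)
for n in ["side","top","wrist"]:
    p=r.grab_frame(n); cv2.imwrite(f"pics/a_{n}.png",p["img"]); print(n,p["K"].tolist(),p["k1"],p["world_to_cam"].round(3).tolist())
E
```

```text
pics
18.700000000000003
{'clock': 0.0, 'qpos': array([-1.22637903e+00,  3.53678959e-01,  1.63414496e+00,  2.77615221e-05,
        1.15520982e+00, -2.40431395e-03]), 'qvel': array([-0.00214417,  0.0021855 , -0.00064958, -0.00140256,  0.00121813,
       -0.00045668]), 'joint_efforts': array([ 3.51218223e-03, -6.05239320e+01, -3.42066193e+01,  1.99487604e-04,
        9.49419133e-03,  2.25404612e-06]), 'eef_pos': array([ 212.28488991, -587.32481355,  230.537816  ]), 'tcp_rot': array([-3.14015164e+00, -2.88470072e-05,  3.46810362e-01]), 'contact_force': array([-0.0327518 , -0.07229391,  0.00108177]), 'wrist_torque': array([-0.04385368, -0.0013427 ,  0.02431679]), 'opening': 0.9938318820563264}
side [[388.2332844920684, 0.0, 260.8837785544967], [0.0, 388.2332844920684, 190.46581338161758], [0.0, 0.0, 1.0]] -0.12231146316929536 [[-0.946, -0.324, 0.015, 451.626], [-0.216, 0.595, -0.774, 201.051], [0.242, -0.736, -0.633, 1101.053], [0.0, 0.0, 0.0, 1.0]]
top [[371.3865757434357, 0.0, 258.4229857349273], [0.0, 371.3865757434357, 192.87661684627733], [0.0, 0.0, 1.0]] 0.0017444665471876126 [[-0.035, -0.999, -0.006, -19.171], [-0.971, 0.036, -0.235, 519.568], [0.235, -0.002, -0.972, 1265.403], [0.0, 0.0, 0.0, 1.0]]
wrist [[264.3966582726765, 0.0, 253.36568552330388], [0.0, 264.3966582726765, 191.1281211973178], [0.0, 0.0, 1.0]] -0.020576622521384803 [[0.339, -0.941, -0.0, -624.134], [-0.907, -0.326, 0.267, -34.515], [-0.251, -0.09, -0.964, 376.591], [0.0, 0.0, 0.0, 1.0]]
```

View pics/a_top.png

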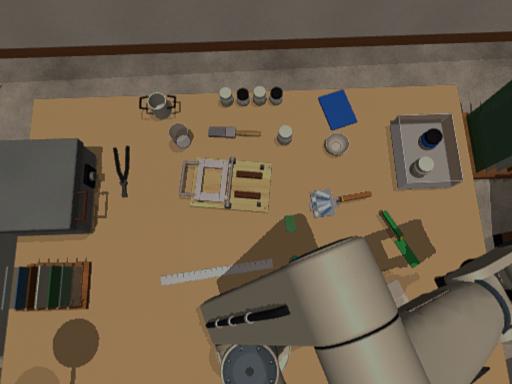

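View pics/a_side.png

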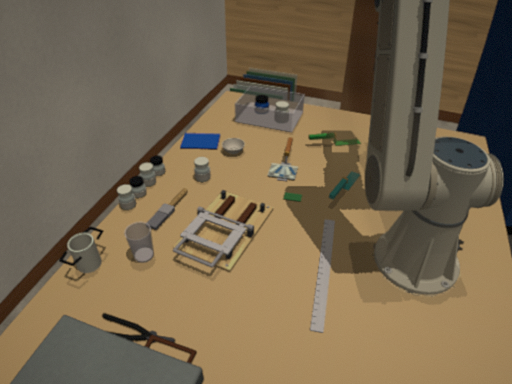

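View pics/a_wrist.png

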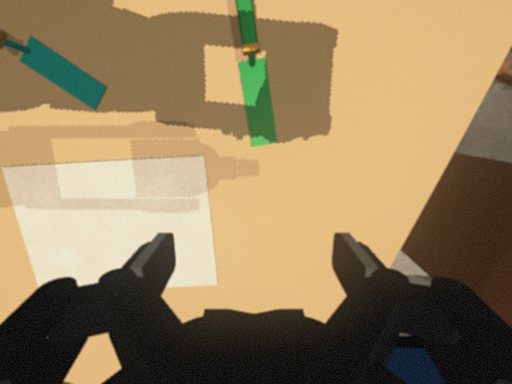

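```bash
cat > h.py <<'E'
import numpy as np, cv2
from rig import r
def proj(p,X):
    X=np.atleast_2d(X).astype(float); W=np.array(p["world_to_cam"])
    c=X@W[:3,:3].T+W[:3,3]; s=c[:,:2]/c[:,2:]; q=(s**2).sum(1,keepdims=True)
    s=s*(1+p["k1"]*q); K=p["K"]
    return np.c_[s[:,0]*K[0,0]+K[0,2], s[:,1]*K[1,1]+K[1,2]]
def unproj(p,uv,z):
    uv=np.atleast_2d(uv).astype(float);K=p["K"];W=np.array(p["world_to_cam"])
    d=np.c_[(uv[:,0]-K[0,2])/K[0,0],(uv[:,1]-K[1,2])/K[1,1]]; s=d.copy()
    for _ in range(30): s=d/(1+p["k1"]*(s**2).sum(1,keepdims=True))
    R=W[:3,:3]; C=-R.T@W[:3,3]; v=np.c_[s,np.ones(len(s))]@R
    return C+v*((z-C[2])/v[:,2])[:,None]
def save(n,img,crop=None,f=1):
    if crop: u0,v0,u1,v1=crop; img=img[v0:v1,u0:u1]
    cv2.imwrite(f"pics/{n}.png",cv2.resize(img,None,fx=f,fy=f,interpolation=cv2.INTER_CUBIC))
E
python3 - <<'E'
from h import *
for n in ["top","side"]:
    p=r.grab_frame(n)
    for t in ["lifter","lifter_grip","panel","jig","bed","hinge","frame_bar","bowl","frit_jar","flat_brush","offcut","pliers","beaker"]:
        for m in r.mark_of(p,t)[:4]: print(n,t,round(m["conf"],2),np.round(m["position"]),proj(p,m["position"]).round().tolist())
E
```

```text
top lifter 0.84 [ 291. -566.    0.] [[407.0, 253.0]]
top lifter 0.52 [ 482. -274.    1.] [[322.0, 204.0]]
top lifter_grip 0.82 [ 370. -522.   43.] [[397.0, 230.0]]
top panel 0.87 [ 486. -278.    8.] [[324.0, 203.0]]
top jig 0.81 [564.  -1.  -0.] [[248.0, 185.0]]
top bed 0.68 [560.  -3.  30.] [[249.0, 184.0]]
top hinge 0.94 [569.  67.  46.] [[229.0, 181.0]]
top frame_bar 0.84 [594. 235.  45.] [[183.0, 177.0]]
top bowl 0.65 [ 706. -342.   -2.] [[336.0, 147.0]]
top bowl 0.19 [748. 243.  -4.] [[184.0, 142.0]]
top frit_jar 0.62 [ 748. -145.   -6.] [[284.0, 139.0]]
top flat_brush 0.67 [776.  49.  -1.] [[234.0, 133.0]]
top offcut 0.68 [ 414. -152.   -1.] [[291.0, 224.0]]
top offcut 0.49 [564.  -2.  33.] [[248.0, 183.0]]
top pliers 0.88 [623. 471.  -2.] [[124.0, 175.0]]
top beaker 0.91 [748. 245.  -0.] [[184.0, 142.0]]
side lifter 0.72 [ 239. -312.    1.] [[352.0, 180.0]]
side lifter 0.53 [591. 237.  44.] [[193.0, 257.0]]
side lifter 0.51 [ 294. -568.   -2.] [[348.0, 142.0]]
side lifter 0.45 [ 483. -276.    0.] [[284.0, 172.0]]
side lifter_grip 0.89 [ 265. -223.   39.] [[342.0, 185.0]]
side lifter_grip 0.74 [ 495. -364.   44.] [[288.0, 149.0]]
side lifter_grip 0.53 [ 371. -521.   40.] [[328.0, 136.0]]
side panel 0.56 [ 486. -272.    2.] [[283.0, 172.0]]
side jig 0.78 [564.   2.  -5.] [[235.0, 217.0]]
side jig 0.46 [590. 239.  43.] [[193.0, 258.0]]
side bed 0.56 [561.  -1.  29.] [[236.0, 208.0]]
side hinge 0.95 [571.  64.  45.] [[225.0, 217.0]]
side hinge 0.17 [746. 244.   1.] [[145.0, 255.0]]
side bowl 0.68 [ 707. -340.    0.] [[234.0, 151.0]]
side bowl 0.51 [566.  68.  44.] [[226.0, 219.0]]
side frit_jar 0.54 [ 745. -144.    1.] [[203.0, 177.0]]
side flat_brush 0.67 [777.  47.   1.] [[169.0, 209.0]]
side offcut 0.68 [ 416. -150.    2.] [[293.0, 197.0]]
side pliers 0.71 [615. 474.   1.] [[142.0, 336.0]]
side beaker 0.64 [748. 244.  -1.] [[145.0, 255.0]]
```

Candidates for the lifter:
- Steel blade under the white/blue panel with a wooden handle, top (322,204) and side (284,172).
- All-green one, top (400,240) and side (330,138).
- Teal one, side (345,185).
- Flat brush (234,133), a bystander.

The first fits the description (steel, wood, carrying the panel). I'll confirm it in a crop.

```bash
python3 - <<'E'
from h import *
p=r.grab_frame("top"); save("b_top",p["img"],(165,150,385,225),3.6)
q=r.grab_frame("side"); save("b_side",q["img"],(160,120,360,280),4)
for n,P in (("top",p),("side",q)):
    for t in ["panel","lifter","jig"]:
        for o in r.outline_of(P,t)[:3]:
            v,u=np.nonzero(o["region"]); print(n,t,o["conf"],len(u),u.min(),u.max(),v.min(),v.max())
E
```

```text
top panel 0.75 582 310 335 188 216
top lifter 0.72 439 113 129 145 197
top lifter 0.7 170 334 370 191 205
top lifter 0.59 529 382 419 211 266
top jig 0.81 4108 179 271 156 212
top jig 0.34 180 334 370 191 204
side panel 0.82 398 268 297 163 179
side panel 0.3 381 194 210 156 181
side lifter 0.7 74 285 291 138 162
side lifter 0.53 341 307 359 131 145
side lifter 0.51 360 328 360 171 199
side jig 0.7 4574 172 271 190 270
```

View pics/b_top.png

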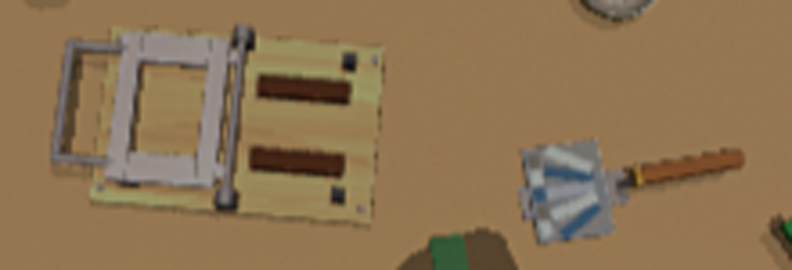

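View pics/b_side.png

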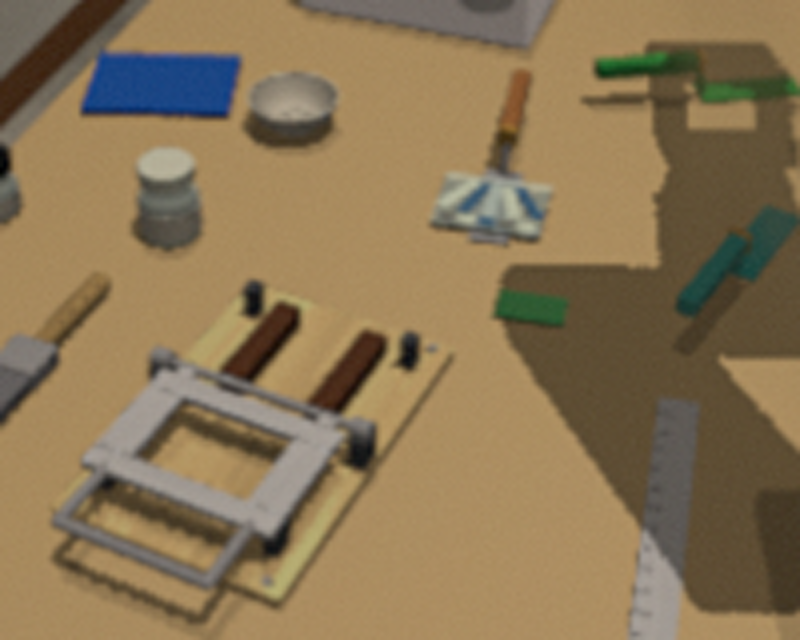

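The crop confirms the wooden-handled steel lifter under the white/blue panel. Next I compute poses from the pixel corners.

```bash
python3 - <<'E'
from h import *
p=r.grab_frame("top"); q=r.grab_frame("side")
f=lambda a:np.array(a)/3.6+[165,150]-0.36
g=lambda a:np.array(a)/4+[160,120]-0.36
def fit(local,world):
    a=np.array(local)[:,0]+1j*np.array(local)[:,1]; b=world[:,0]+1j*world[:,1]
    A,B=a-a.mean(),b-b.mean(); th=np.angle((np.conj(A)*B).sum()); t=b.mean()-np.exp(1j*th)*a.mean()
    return np.degrees(th),t, np.abs(np.exp(1j*th)*a+t-b).round(1)
# jig local corners order: right-top (x+95,y-80), right-bottom(-95,-80), left-bottom(-95,210), left-top(95,210)
print("jig top",fit([(95,-80),(-95,-80),(-95,210),(95,210)],unproj(p,f([(384,46),(371,224),(90,203),(112,28)]),12)))
print("rails ",fit([(39,-48),(39,48),(-39,-48),(-39,48)],unproj(p,f([(350,91),(258,87),(344,164),(249,160)]),32)))
c=unproj(p,f([(521,150),(598,138),(614,236),(540,244)]),9)
print("panel",c.round(),np.linalg.norm(np.diff(c,axis=0),axis=1))
print("panel fit",fit([(40,-50),(-40,-50),(-40,50),(40,50)],c))
c=unproj(q,g([(452,172),(553,186),(543,240),(431,224)]),9); print("side panel",fit([(-40,-50),(-40,50),(40,50),(40,-50)],c))
h=unproj(p,f([(630,177),(743,157)]),42); print("handle top",h.round(),np.degrees(np.arctan2(*(h[0]-h[1])[[1,0]])))
h=unproj(q,g([(506,138),(520,72)]),42); print("handle side",h.round(),np.degrees(np.arctan2(*(h[0]-h[1])[[1,0]])))
for P in (p,q):
  for t in ["frame_bar","lifter_grip","hinge","bed"]:
    for m in r.mark_of(P,t)[:2]: print(t,round(m["conf"],2),np.round(m["position"],1))
E
```

```text
jig top (np.float64(-6.360697787900811), np.complex128(561.0713868669873-1.731858639643633j), array([1. , 1.2, 0.6, 1.5]))
rails  (np.float64(-5.720845169442364), np.complex128(559.0395912640129-1.0363531143204057j), array([0.7, 2.1, 1.5, 1.5]))
panel [[ 530. -228.    9.]
 [ 540. -308.    9.]
 [ 437. -316.    9.]
 [ 431. -240.    9.]] [ 81.04713111 103.53040304  75.92277997]
panel fit (np.float64(95.72061944211221), np.complex128(484.65670110276676-273.04773255135825j), array([0.6, 1.7, 2.7, 2.1]))
side panel (np.float64(96.62174040206428), np.complex128(483.93210250388745-270.3466262056759j), array([3. , 2.9, 1.8, 1.9]))
handle top [[ 490. -330.   42.]
 [ 507. -445.   42.]] 98.0945570516452
handle side [[ 492. -331.   42.]
 [ 512. -448.   42.]] 99.27157595315708
frame_bar 0.68 [594.1 234.6  46. ]
frame_bar 0.47 [ 5.653e+02 -8.000e-01 -2.000e-01]
lifter_grip 0.86 [ 367.6 -522.8   41.6]
lifter_grip 0.75 [ 497.8 -361.3   36. ]
hinge 0.71 [569.3  67.2  44.8]
hinge 0.38 [ 750.6 -148.6   -3.9]
bed 0.93 [562.6   1.2  32.2]
frame_bar 0.83 [591.4 234.9  44. ]
lifter_grip 0.64 [ 266.3 -224.9   38.7]
lifter_grip 0.54 [ 493.7 -364.1   43.2]
hinge 0.97 [563.2  71.4  48.7]
hinge 0.59 [592.9 235.5  43.8]
bed 0.55 [562.4  -1.8  29.9]
```

Request:
move_arm(targets=[0.3, 3.4, -1.2, 0, -8, 0.3, 6.8, -2.3, 0, -16, 0.3, 10.3, -3.5, 0, -24, 0.3, 13.7, -4.6, 1, -32, 0.3, 17.1, -5.8, 1, -40, 0.3, 20.5, -6.9, 2, -48, 0.3, 24, -8.1, 2, -56, 0.3, 27.4, -9.2, 3, -64, 0.3, 30.8, -10.4, 3, -72, 0.3, 34.2, -11.6, 3, -78.4], squeeze=100)

```text
clock: 3.45
eef_pos: [495.6, -361.3, 201.1]
tcp_rot: [-3.141, -0.0, 1.721]
contact_force: [-0.4, -0.9, -0.2]
opening: 0.649
```

```bash
python3 - <<'E'
from h import *
s=r.sense(); print(s["clock"],s["eef_pos"],np.degrees(s["tcp_rot"]),s["opening"])
p=r.grab_frame("wrist"); save("c_wrist",p["img"],None,1.5)
for t in ["lifter_grip","lifter","panel"]:
    for m in r.mark_of(p,t)[:2]: print(t,round(m["conf"],2),np.round(m["position"],1),proj(p,m["position"]).round())
E
```

```text
3.45 [ 495.58698868 -361.33514233  201.0590087 ] [-1.79984223e+02 -1.22411161e-02  9.85882740e+01] 0.6488443651435315
lifter_grip 0.83 [ 495.6 -360.6   36.6] [[254. 176.]]
lifter_grip 0.69 [ 265.5 -225.    41.9] [[50. 16.]]
lifter 0.8 [ 2.433e+02 -3.165e+02 -3.000e-01] [[ 60. 107.]]
panel 0.67 [ 490.9 -277.1    4.7] [[261. 104.]]
```

View pics/c_wrist.png

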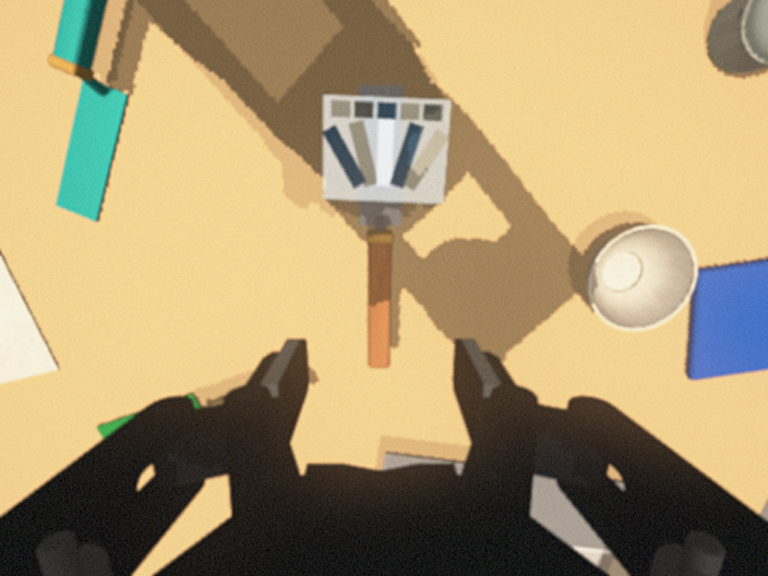

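```bash
python3 - <<'E'
from h import *
p=r.grab_frame("wrist")
f=lambda a:np.array(a)/1.5-0.17
h=unproj(p,f([(380,240),(379,367)]),49); print(h.round(1),np.degrees(np.arctan2(*(h[0]-h[1])[[1,0]])),np.linalg.norm(h[0]-h[1]))
c=unproj(p,f([(322,96),(451,100),(443,204),(325,196)]),9);print(c.round(1),c.mean(0))
l=[(40,50),(40,-50),(-40,-50),(-40,50)]
a=np.array([x+1j*y for x,y in l]);b=c[:,0]+1j*c[:,1];B=b-b.mean();print(np.degrees(np.angle((a.conj()*B).sum())),np.abs(np.diff(b)))
u=np.array([np.cos(np.radians(98.5)),np.sin(np.radians(98.5))]); n=np.array([-u[1],u[0]])
print("panel centre rel grip (along,across):",(c.mean(0)[:2]-h[1][:2])@u,(c.mean(0)[:2]-h[1][:2])@n)
print("tcp rel handle end:",(np.array([495.6,-361.3])-h[1][:2])@u,(np.array([495.6,-361.3])-h[1][:2])@n)
E
```

```text
[[ 490.3 -340.1   49. ]
 [ 504.4 -443.2   49. ]] 97.76809099193059 104.05285014116978
[[ 430.8 -241.7    9. ]
 [ 530.1 -230.2    9. ]
 [ 538.5 -309.1    9. ]
 [ 441.3 -316.7    9. ]] [ 485.15271995 -274.41956973    9.        ]
96.09223967281208 [99.96901942 79.41780113 97.48901833]
panel centre rel grip (along,across): 169.74338217965928 -5.9031394349157305
tcp rel handle end: 82.27305211499653 -3.3939198929778045
```

Request:
move_arm(targets=[0.2, 0, -0.1, 3, 0.6, 0.2, 0, -0.15, 6, 0.6, 0.2, 0, -0.15, 9, 0.6, 0.2, 0, -0.15, 12, 0.6, 0.2, 0, -0.15, 14.5, 0.6, 0.2, 0, -0.15, 16.5, 0.6, 0.2, 0, -0.15, 17.5, 0.6, 0.2, 0, -0.15, 18, 0.6, 0.2, 0, -0.15, 18, 0.6], squeeze=100)

```text
clock: 4.6
eef_pos: [492.8, -363.2, 21.3]
tcp_rot: [-3.141, -0.0, 1.704]
contact_force: [1.7, -0.8, 0.6]
opening: 0.6
```

```bash
python3 - <<'E'
from h import *
p=r.grab_frame("wrist"); save("d_wrist",p["img"],None,1.5)
E
```

```text
(no output)
```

View pics/d_wrist.png

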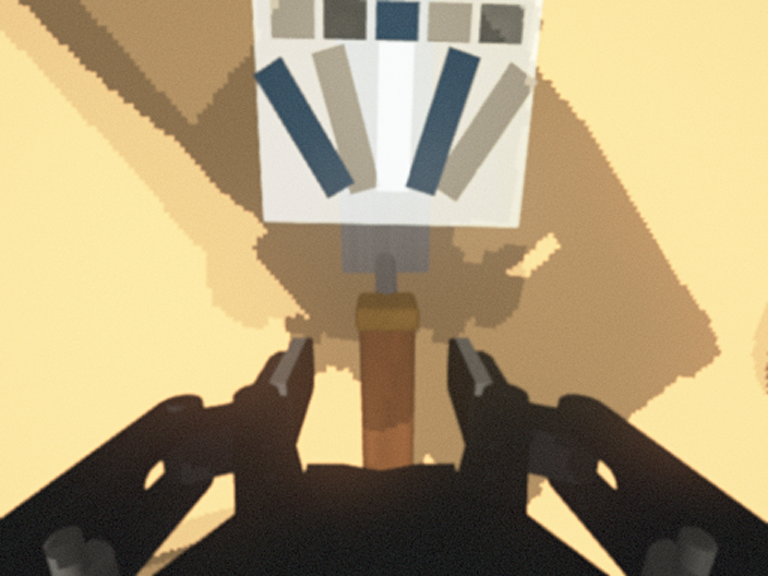

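The handle (388,390) is centred between the pads (310 and 455), and the panel is clear of them. Closing now.

Request:
move_arm(targets=[-0.3, 0, 0.05, 0, 0, -0.5, 0, 0.05, 0, 0, -1, 0, 0.05, 0, 0, -1, 0, 0.05, 0, 0, -1, 0, 0.05, 0, 0, -1, 0, 0.05, 0, 0, -1, 0, 0.05, 0, 0, -1, 0, 0.05, 0, 0], squeeze=100)

```text
clock: 5.45
eef_pos: [494.3, -363.0, 22.4]
tcp_rot: [3.14, 0.001, 1.705]
contact_force: [-0.5, -0.3, 6.2]
opening: 0.193
```

Request:
move_arm(targets=[-1, 0, 0.05, -0.1, 0, -1, 0, 0.05, -0.3, 0, -1, 0, 0.05, -0.7, 0, -1, 0, 0.05, -1.2, 0, -1, 0, 0.05, -1.7, 0, -1, 0, 0.05, -2, 0, -1, 0, 0.05, -2, 0])

```text
clock: 6.15
eef_pos: [494.5, -362.8, 41.9]
tcp_rot: [3.141, 0.001, 1.705]
contact_force: [1.1, -0.7, -2.3]
opening: 0.194
```

```bash
python3 - <<'E'
from h import *
s=r.sense(); print(s["clock"],s["contact_force"],s["wrist_torque"])
p=r.grab_frame("wrist"); save("e_wrist",p["img"],None,1.5)
p=r.grab_frame("side"); save("e_side",p["img"],(230,110,350,200),6)
E
```

```text
6.15 [ 1.14686585 -0.73159927 -2.26432465] [-0.1511386  -0.02229952 -0.00323911]
```

View pics/e_wrist.png

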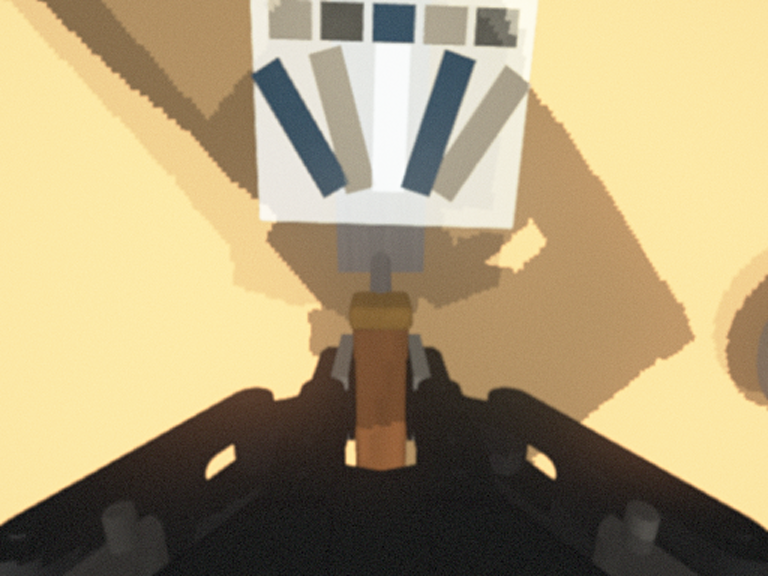

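View pics/e_side.png

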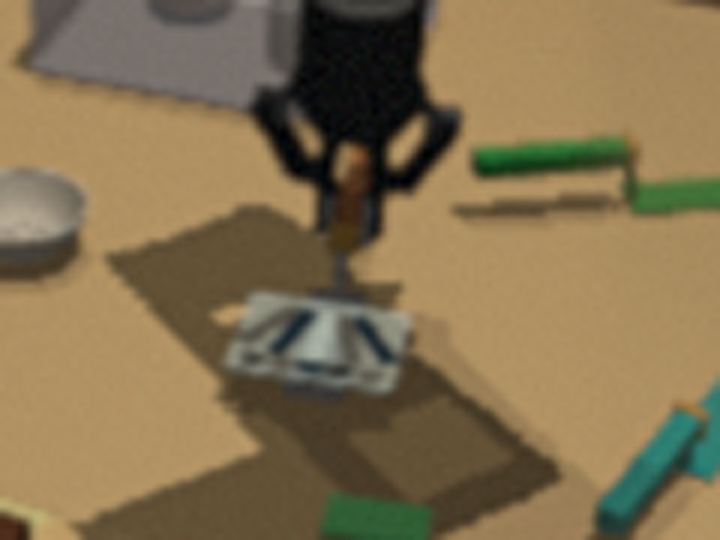

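```bash
python3 - <<'E'
from h import *
s=r.sense(); t=s["eef_pos"]; yaw=s["tcp_rot"][2]
p=r.grab_frame("wrist")
c=unproj(p,np.array([(260,220.),(514,228.)])/1.5-0.17,28.5); m=c.mean(0); d=c[1]-c[0]
ang=np.arctan2(d[1],d[0]); ex=np.array([-np.sin(ang),np.cos(ang)])
ctr=m[:2]+40*ex; R=np.array([[np.cos(yaw),np.sin(yaw)],[-np.sin(yaw),np.cos(yaw)]])
rel=R@(ctr-t[:2])
print(c.round(1),np.linalg.norm(d),np.degrees(ang)+90,np.degrees(yaw)); print("ctr",ctr,"rel lifter axes",rel)
for J,th in (((561.3,-0.8),-6.4),):
    a=np.radians(90+th); pa=np.degrees(ang)+90-np.degrees(yaw)
    Y=a-np.radians(pa); Rw=np.array([[np.cos(Y),-np.sin(Y)],[np.sin(Y),np.cos(Y)]])
    T=np.array(J)-Rw@rel; print("TCP target",T,"yaw",np.degrees(Y))
    D=T-t[:2]; print("tool shift cm",(D@[np.cos(yaw),np.sin(yaw)])/10,(D@[np.sin(yaw),-np.cos(yaw)])/10,"turn",np.degrees(yaw-Y))
E
```

```text
[[ 440.  -317.5   28.5]
 [ 538.  -307.5   28.5]] 98.59296170686149 95.80224019774457 97.66858823234239
ctr [ 484.95051293 -272.69174572] rel lifter axes [90.29460779 -2.86197547]
TCP target [551.30967744 -90.58585944] yaw 85.46634803459781
tool shift cm 26.191667404062123 9.292838935478098 turn 12.202240197744581
```

Request:
move_arm(targets=[-1, 0, 0, -0.2, 0, -1, 0, 0, -0.6, 0, -1, 0.1, 0, -1.2, 0, -1, 0.3, 0.1, -1.8, 0, -1, 0.7, 0.3, -2.4, 0, -1, 1.3, 0.5, -3, 0, -1, 2, 0.7, -3.5, 0, -1, 2.9, 1, -3.8, 0, -1, 3.9, 1.4, -4, 0, -1, 5, 1.8, -4, 0])

```text
clock: 7.3
eef_pos: [505.6, -309.6, 81.5]
tcp_rot: [3.141, 0.0, 1.705]
contact_force: [0.9, 1.2, -2.5]
opening: 0.187
```

Request:
move_arm(targets=[-1, 1.2, 0.4, 0, 0, -1, 2.4, 0.8, 0, 0, -1, 3.6, 1.3, 0, 0, -1, 4.8, 1.7, 0, 0, -1, 6, 2.1, 0, 0, -1, 7.2, 2.5, 0, 0, -1, 8.4, 2.9, 0, 0, -1, 9.6, 3.4, 0, 0, -1, 10.8, 3.8, 0, 0, -1, 12, 4.2, 0, 0])

```text
clock: 8.3
eef_pos: [531.2, -185.0, 81.3]
tcp_rot: [3.142, 0.0, 1.705]
contact_force: [-0.5, 0.9, -3.4]
opening: 0.192
```

Request:
move_arm(targets=[-1, 1.2, 0.4, 0, 1, -1, 2.4, 0.8, 0, 2.2, -1, 3.6, 1.3, 0, 3.8, -1, 4.8, 1.7, 0, 5.4, -1, 6, 2.2, 0, 7, -1, 7.1, 2.6, 0, 8.6, -1, 8, 2.9, 0, 10.2, -1, 8.7, 3.2, 0, 11.6, -1, 9.1, 3.3, 0, 12.6, -1, 9.2, 3.3, 0, 13])

```text
clock: 9.3
eef_pos: [551.3, -89.8, 81.3]
tcp_rot: [-3.141, -0.0, 1.478]
contact_force: [0.5, -0.2, -2.5]
opening: 0.191
```

```bash
python3 - <<'E'
from h import *
s=r.sense(); print(s["clock"],s["eef_pos"],np.degrees(s["tcp_rot"]))
p=r.grab_frame("wrist"); save("f_wrist",p["img"],None,1.5)
p=r.grab_frame("top"); save("f_top",p["img"],(165,140,325,240),5)
p=r.grab_frame("side"); save("f_side",p["img"],(160,100,320,220),5)
E
```

```text
9.3 [551.33973547 -89.79821899  81.26641859] [-1.79993368e+02 -6.26541842e-04  8.46788467e+01]
```

View pics/f_wrist.png

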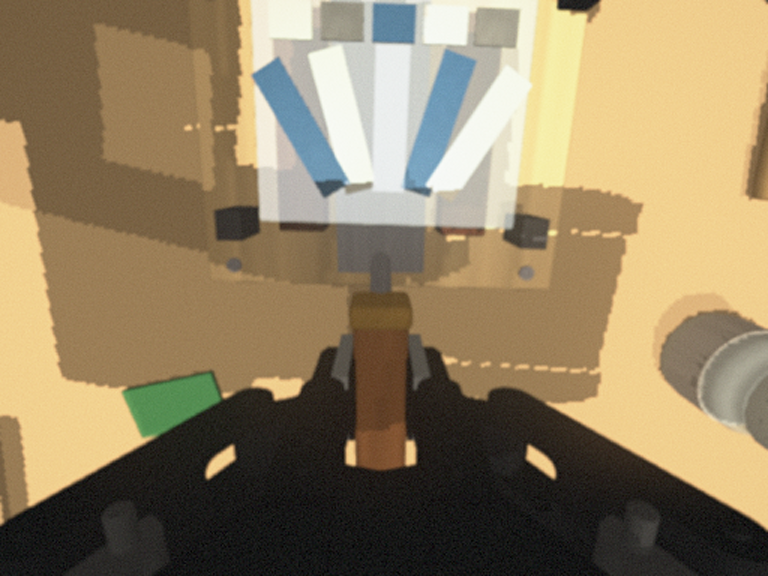

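View pics/f_top.png

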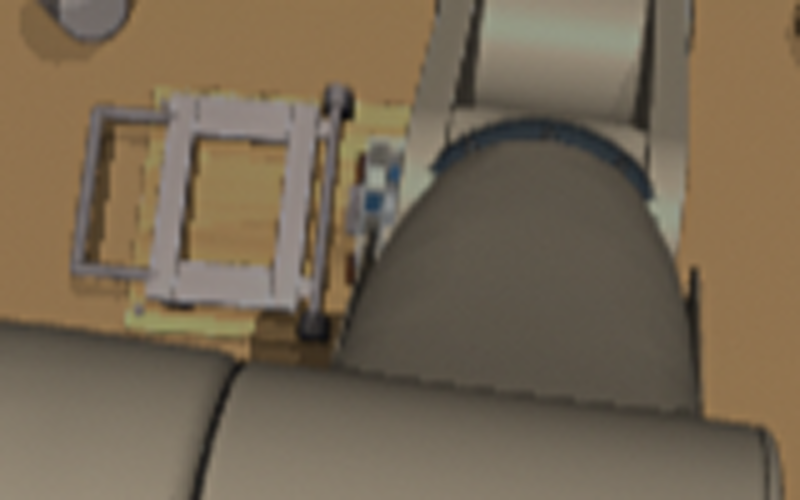

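View pics/f_side.png

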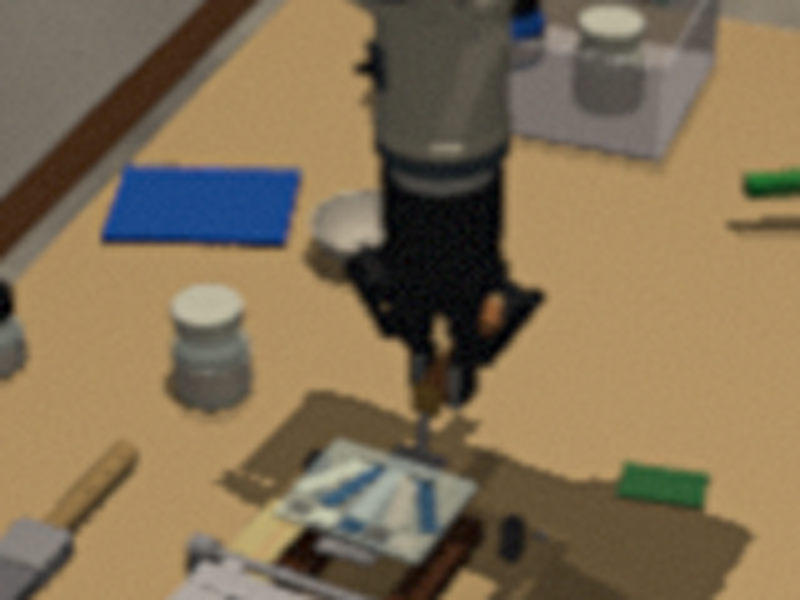

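```bash
python3 - <<'E'
from h import *
p=r.grab_frame("wrist"); save("g_wrist",p["img"],(130,120,390,200),3)
m=lambda a:np.array(a,float)/1.5-0.17
c=unproj(p,m([(212,280),(549,289)]),12); d=c[1]-c[0]; print("base corners",c.round(1),np.linalg.norm(d),np.degrees(np.arctan2(d[1],d[0])))
for J,th in (((561.3,-0.8),-6.4),):
    t=np.radians(th); R=np.array([[np.cos(t),-np.sin(t)],[np.sin(t),np.cos(t)]])
    L=np.array([(-95,-80,12),(95,-80,12),(-71,-45,41),(71,-45,41),(-28,-48,32),(-50,-48,32),(28,-48,32),(50,-48,32)])
    W=np.c_[L[:,:2]@R.T+J,L[:,2]]; print((proj(p,W)*1.5).round().tolist())
for t in("bed","jig","panel","hinge"):
    for k in r.mark_of(p,t)[:2]: print(t,round(k["conf"],2),np.round(k["position"],1))
E
```

```text
base corners [[459.  -68.8  12. ]
 [643.9 -91.5  12. ]] 186.36602461842185 -6.979754066684038
[[210.0, 281.0], [554.0, 287.0], [229.0, 225.0], [539.0, 230.0], [326.0, 230.0], [280.0, 229.0], [442.0, 232.0], [488.0, 233.0]]
panel 0.81 [566.5  -0.7  64.4]
```

View pics/g_wrist.png

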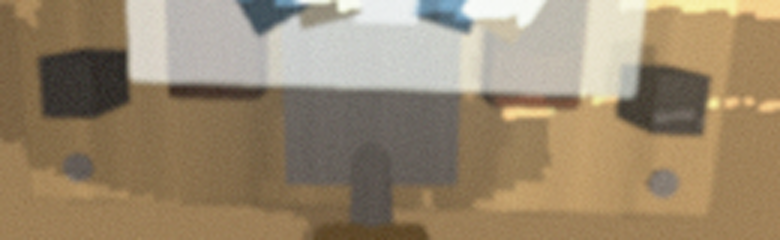

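Request:
move_arm(targets=[-1, 0, -0.1, 0.3, 0, -1, 0, -0.1, 0.8, 0, -1, 0, -0.1, 1.3, 0, -1, 0, -0.1, 1.8, 0, -1, 0, -0.1, 2.2, 0, -1, 0, -0.1, 2.5, 0, -1, 0, -0.1, 2.8, 0, -1, 0, -0.1, 3.1, 0, -1, 0, -0.1, 3.4, 0, -1, 0, -0.1, 3.7, 0])

```text
clock: 10.7
eef_pos: [550.5, -90.4, 44.2]
tcp_rot: [3.141, -0.0, 1.478]
contact_force: [0.2, -0.3, -1.8]
opening: 0.19
```

```bash
python3 - <<'E'
from h import *
s=r.sense(); print(s["clock"],s["eef_pos"],s["contact_force"],s["wrist_torque"])
p=r.grab_frame("wrist"); save("i_wrist",p["img"],None,1.5)
p=r.grab_frame("side"); save("i_side",p["img"],(160,100,320,220),5)
E
```

```text
10.7 [550.52326689 -90.40279832  44.18428205] [ 0.17278507 -0.28785136 -1.84348925] [-8.30750750e-02 -2.66184072e-02  1.76288465e-05]
```

View pics/i_wrist.png

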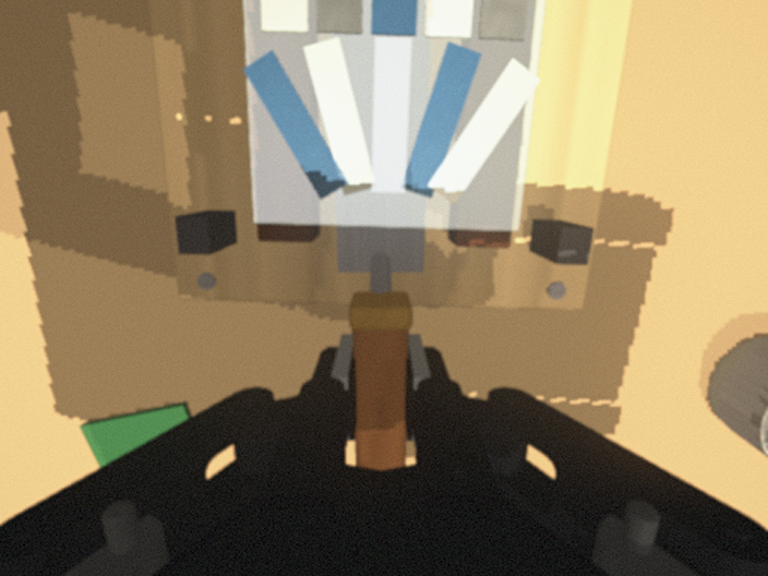

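View pics/i_side.png

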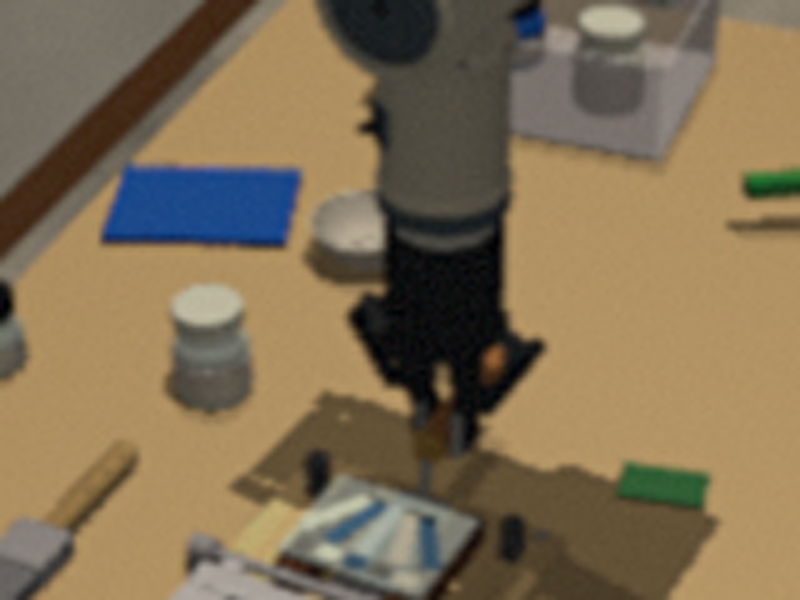

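```bash
python3 - <<'E'
from h import *
p=r.grab_frame("wrist")
m=lambda a:np.array(a,float)/1.5-0.17
c=unproj(p,m([(254,222),(518,231)]),38); d=c[1]-c[0]; print(c.round(1),np.linalg.norm(d),np.degrees(np.arctan2(d[1],d[0])))
# rails ends
e=unproj(p,m([(258,226),(319,226),(450,232),(511,233)]),32); print(e.round(1), e.mean(0))
n=np.array([np.sin(np.radians(6.4)),np.cos(np.radians(6.4))])
print("edge->centre",c.mean(0)[:2]+40*n,"bed from rails",e.mean(0)[:2]+48*n)
E
```

```text
[[507.3 -34.5  38. ]
 [604.5 -47.   38. ]] 98.05770288381275 -7.348107093744869
[[506.6 -36.6  32. ]
 [530.  -38.9  32. ]
 [580.2 -45.9  32. ]
 [603.8 -48.5  32. ]] [555.15428239 -42.48168778  32.        ]
edge->centre [560.34158653  -0.98747264] bed from rails [560.50479113   5.21917234]
```

Request:
move_arm(targets=[-1, 0, 0, 0.2, 0, -1, -0.3, 0, 0.2, 0, -1, -1, 0, 0.2, 0, -1, -2, 0, 0.2, 0, -1, -3.2, 0, 0.2, 0, -1, -4.6, 0, 0.2, 0, -1, -6.2, 0, 0.2, 0, -1, -8, 0, 0.2, 0, -1, -10, 0, 0.2, 0, -1, -12, 0, 0.2, 0])

```text
clock: 11.85
eef_pos: [538.9, -211.8, 42.3]
tcp_rot: [3.141, 0.0, 1.477]
contact_force: [0.1, 0.1, -0.8]
opening: 0.191
```

Request:
move_arm(targets=[-1, -2, 0, 0, 0, -1, -4, 0, 0, 0, -1, -6, 0, 0, 0, -1, -8, 0, 0, 0, -1, -9.5, 0, 0, 0, -1, -10.5, 0, 0, 0, -1, -11, 0, 0, 0, -1, -11, 0, 0, 0])

```text
clock: 12.65
eef_pos: [528.9, -319.8, 42.2]
tcp_rot: [-3.142, -0.0, 1.477]
contact_force: [-0.2, 0.1, -1.5]
opening: 0.192
```

```bash
python3 - <<'E'
from h import *
s=r.sense(); print(s["clock"],s["eef_pos"],s["contact_force"],s["wrist_torque"])
p=r.grab_frame("wrist"); save("j_wrist",p["img"],None,1.5)
p=r.grab_frame("side"); save("j_side",p["img"],(160,100,320,220),5)
E
```

```text
12.65 [ 528.85325543 -319.80548752   42.21213503] [-0.2237676   0.05717834 -1.51102253] [-0.03749362 -0.03119399  0.00055991]
```

View pics/j_wrist.png

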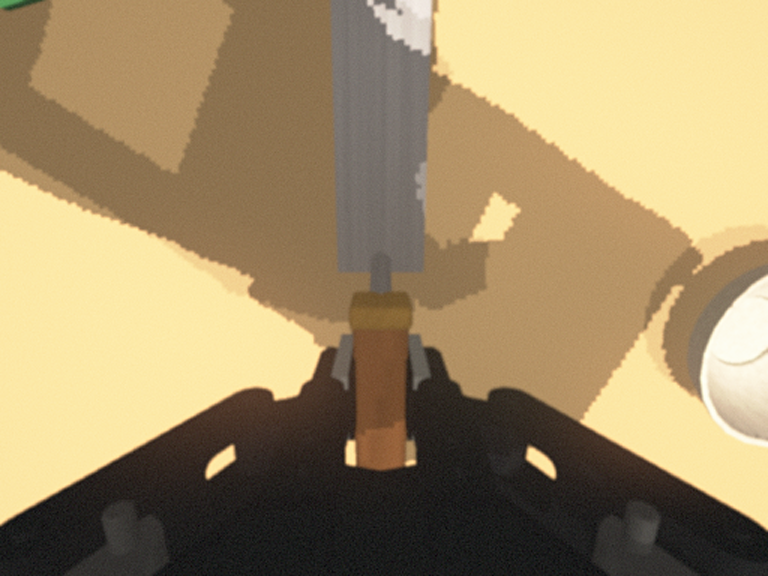

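View pics/j_side.png

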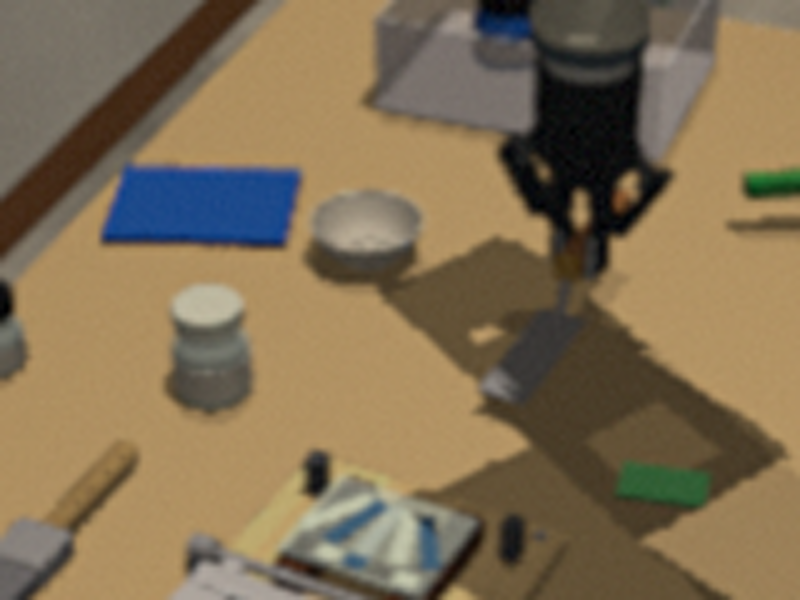

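Request:
move_arm(targets=[-1, 0, 0, 0.6, 0, -1, 0, 0, 1.2, 0, -1, 0, 0, 1.6, 0, -1, 0, 0, 1.9, 0, -1, 0, 0, 2.05, 0, -1, 0, 0, 2.1, 0, -1, 0, 0, 2.1, 0])

```text
clock: 13.45
eef_pos: [528.9, -319.3, 22.1]
tcp_rot: [-3.141, -0.0, 1.478]
contact_force: [-3.6, 0.8, 10.9]
opening: 0.194
```

Request:
move_arm(targets=[-0.4, 0, 0, 2.1, 0, -0.2, 0, 0, 0, 0, -0.1, 0, 0, 0, 0, 0, 0, 0, 0, 0, 0.1, 0, 0, 0, 0, 0.1, 0, 0, 0, 0])

```text
clock: 14.05
eef_pos: [528.8, -319.3, 20.9]
tcp_rot: [-3.141, -0.0, 1.478]
contact_force: [0.1, 0.1, -1.4]
opening: 0.548
```

I slipped there: the first row of that call carried a stale 2.1 cm downward shift. I'll check the lifter for damage or movement.

```bash
python3 - <<'E'
from h import *
s=r.sense(); print(s["clock"],s["eef_pos"],s["contact_force"],s["opening"])
p=r.grab_frame("wrist"); save("k_wrist",p["img"],None,1.5)
p=r.grab_frame("side"); save("k_side",p["img"],(160,100,320,220),5)
E
```

```text
14.05 [ 528.83315748 -319.28158624   20.93672254] [ 0.10544093  0.08992796 -1.40224021] 0.5480140286456404
```

View pics/k_wrist.png

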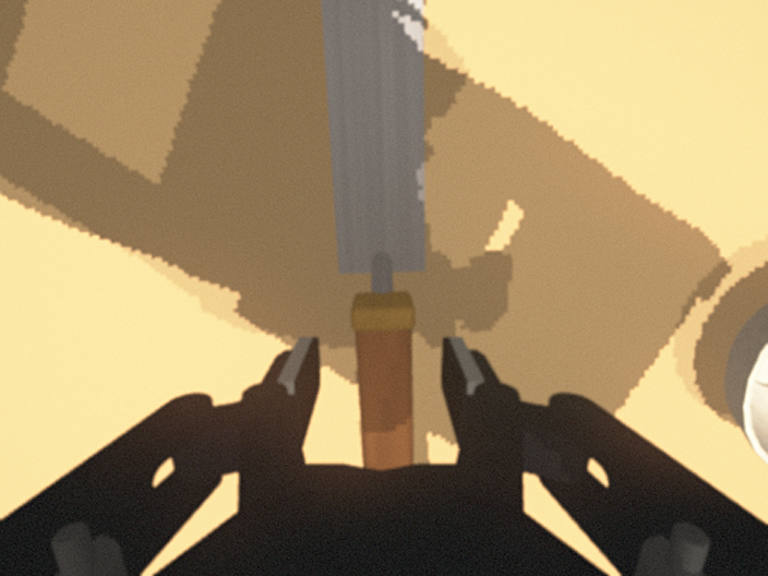

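View pics/k_side.png

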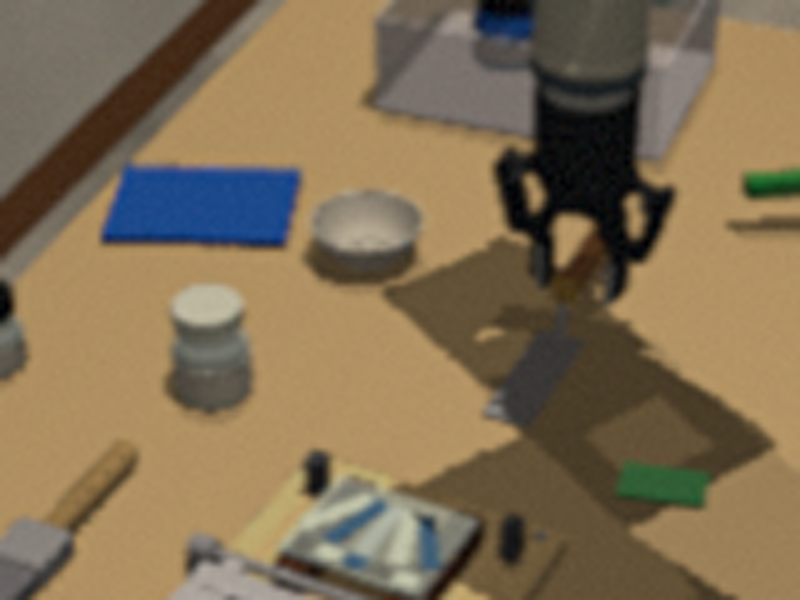

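Lifter intact and flat (blade at (540,375) in the side crop). Now I rise and go over the frame bar.

Request:
move_arm(targets=[0.1, 0, 0, -2, 0, 0.1, 0, 0, -5, 0, 0.1, 0, 0, -9, 0, 0.1, 0, 0, -13, 0, 0.1, 2, 0, -16, 0, 0, 5, 0, -18, 0, 0, 9, 0.2, -18, 0, 0, 13, 0.4, -18, 0, 0, 17, 0.5, -18, 0, 0, 21, 0.6, -18, 0])

```text
clock: 15.15
eef_pos: [554.4, -109.3, 201.3]
tcp_rot: [3.141, -0.0, 1.478]
contact_force: [0.0, -0.6, 0.1]
opening: 0.497
```

Request:
move_arm(targets=[0, 4, 0.1, 0, -8.5, 0, 8, 0.2, 0, -17, 0, 12, 0.3, 0, -25.5, 0, 16, 0.4, 0, -34, 0, 20, 0.4, 0, -42.5, 0, 24, 0.5, 0, -51, 0, 28, 0.5, 0, -59.5, 0, 32, 0.6, 0, -68, 0, 34, 0.6, 0, -76.5, 0, 34.8, 0.6, 0, -85])

```text
clock: 16.15
eef_pos: [592.6, 237.5, 200.9]
tcp_rot: [3.141, -0.0, 2.969]
contact_force: [0.0, -0.3, 0.2]
opening: 0.496
```

```bash
python3 - <<'E'
from h import *
s=r.sense(); print(s["clock"],s["eef_pos"],np.degrees(s["tcp_rot"]),s["opening"])
p=r.grab_frame("wrist"); save("l_wrist",p["img"],None,1.5)
p=r.grab_frame("top"); save("l_top",p["img"],(165,140,385,230),3.6)
for t in("frame_bar","hinge"):
  for k in r.mark_of(p,t)[:1]: print(t,round(k["conf"],2),np.round(k["position"],1))
E
```

```text
16.15 [592.62737314 237.53918977 200.92940178] [ 1.79977848e+02 -9.46233878e-03  1.70139536e+02] 0.49569433796472456
frame_bar 0.74 [597.  233.   45.7]
hinge 0.84 [569.1  66.3  46.7]
```

View pics/l_wrist.png

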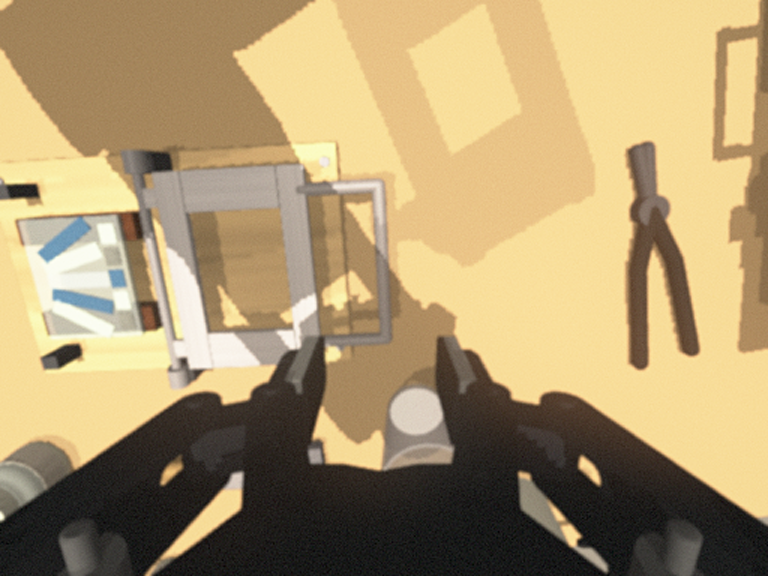

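View pics/l_top.png

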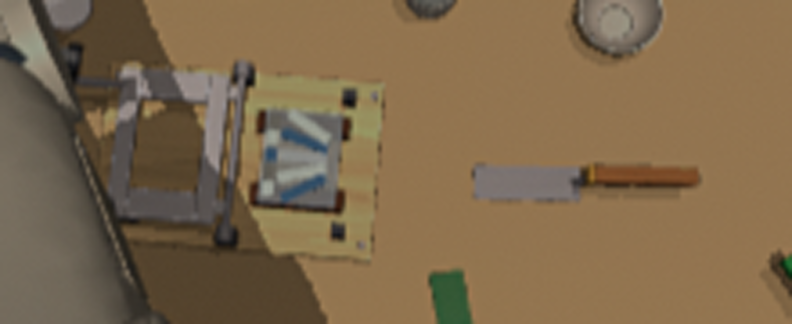

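```bash
python3 - <<'E'
from h import *
p=r.grab_frame("wrist"); T=r.grab_frame("top"); save("m_top",T["img"],(225,165,275,225),10)
m=lambda a:np.array(a,float)/1.5-0.17
b=unproj(p,m([(380,184),(385,340)]),46); d=b[1]-b[0]; print("bar",b.round(1),b.mean(0).round(1),np.linalg.norm(d),np.degrees(np.arctan2(d[1],d[0])))
c=unproj(p,m([(20,222),(122,212),(143,333),(45,338)]),38); print("panel",c.round(1),c.mean(0).round(1))
for k in r.mark_of(p,"frame_bar")[:2]: print(k["conf"],k["position"])
for k in r.mark_of(p,"hinge")[:2]: print(k["conf"],k["position"])
for k in r.mark_of(p,"bed")[:2]: print(k["conf"],k["position"])
J=(561,-0.8);t=np.radians(-6.4); R=np.array([[np.cos(t),-np.sin(t)],[np.sin(t),np.cos(t)]])
L=np.array([(0,242,45),(-55,242,45),(55,242,45),(-28,-48,32),(28,48,32),(50,40,38),(50,-40,38),(-50,-40,38),(-50,40,38)]);W=np.c_[L[:,:2]@R.T+J,L[:,2]];print(W.round(1)[:3],(proj(p,W)*1.5).round().tolist())
print("topcrop panel pred",((proj(T,W[5:])-[225,165])*10).round().tolist())
E
```

```text
bar [[529.6 245.8  46. ]
 [650.1 227.3  46. ]] [589.9 236.6  46. ] 121.92270903095066 -8.74949119669595
panel [[505.  -34.1  38. ]
 [513.1  48.1  38. ]
 [610.7  30.2  38. ]
 [599.8 -54.1  38. ]] [557.1  -2.5  38. ]
0.93 [570.4, 62.7, 45.4]
0.29 [567.4, -3.9, 33.5]
[[588.  239.7  45. ]
 [533.3 245.8  45. ]
 [642.6 233.6  45. ]] [[386.0, 262.0], [381.0, 189.0], [391.0, 329.0], [25.0, 252.0], [155.0, 309.0], [148.0, 337.0], [56.0, 343.0], [20.0, 224.0], [119.0, 216.0]]
topcrop panel pred [[132.0, 47.0], [348.0, 62.0], [328.0, 326.0], [108.0, 310.0]]
```

View pics/m_top.png

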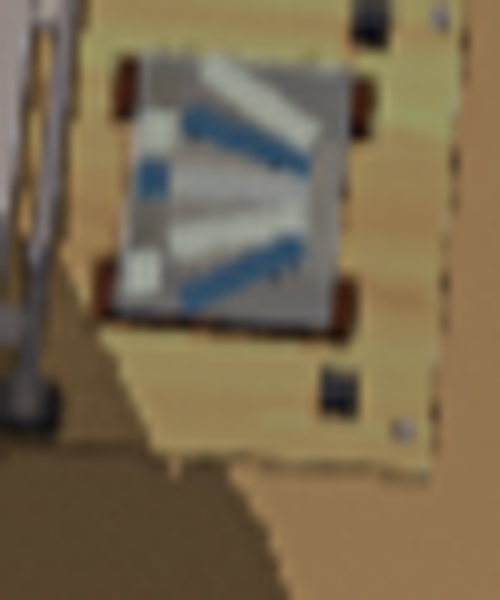

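Request:
move_arm(targets=[0, 0, 0, 3, -1, 0, 0, 0, 6, -2, 0, 0, 0, 9, -3, 0, 0, 0, 12, -3, 0, 0, 0, 14, -3, 0, 0, 0, 15.5, -3, 0, 0, 0, 16.5, -3, 0, 0, 0, 17.2, -3, 0, 0, 0, 17.4, -3, 0, 0, 0, 17.4, -3], squeeze=20)

```text
clock: 17.6
eef_pos: [593.1, 235.2, 27.7]
tcp_rot: [3.141, 0.001, 3.014]
contact_force: [-0.3, 0.3, 0.4]
opening: 0.504
```

```bash
python3 - <<'E'
from h import *
s=r.sense(); print(s["clock"],s["eef_pos"],np.degrees(s["tcp_rot"]),s["contact_force"],s["opening"])
p=r.grab_frame("wrist"); save("n_wrist",p["img"],None,1.5)
p=r.grab_frame("side"); save("n_side",p["img"],(140,140,300,280),4.2)
E
```

```text
17.6 [593.10906018 235.21571348  27.70198854] [1.79980079e+02 3.13674203e-02 1.72661100e+02] [-0.34317202  0.31412334  0.37236998] 0.5042335751979887
```

View pics/n_wrist.png

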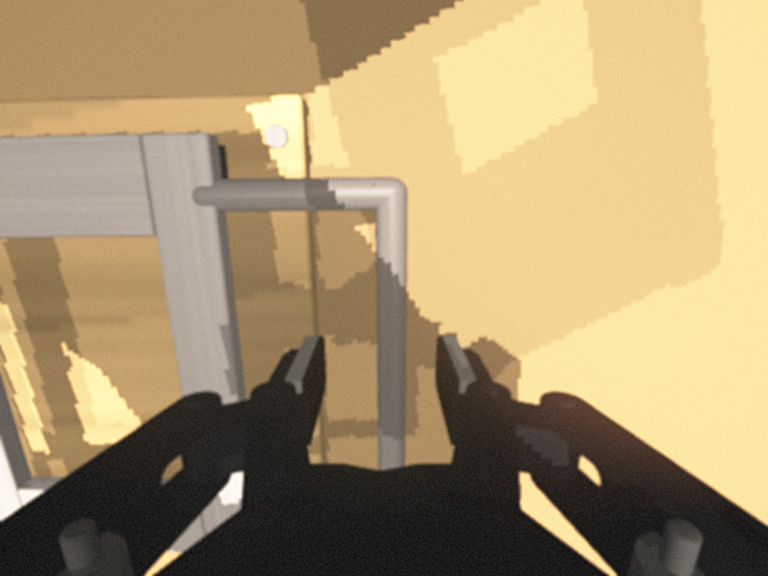

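View pics/n_side.png

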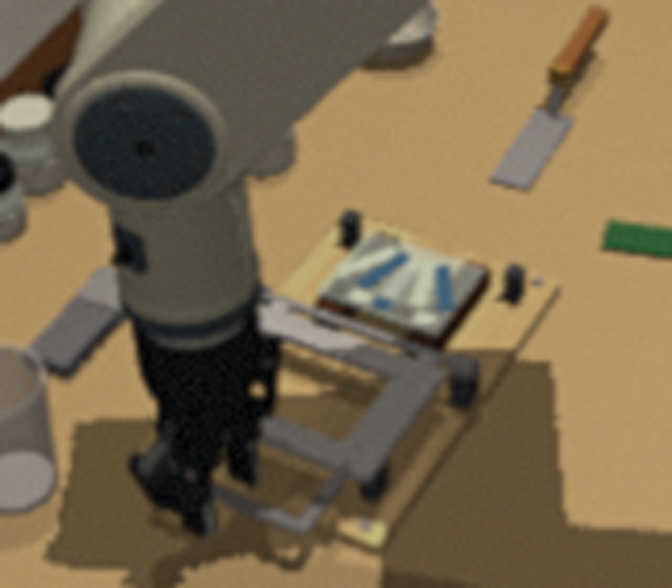

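Request:
move_arm(targets=[0, 0, 0.4, 0.1, 0, -0.4, 0, 0.4, 0.1, 0, -0.6, 0, 0.4, 0.1, 0, -1, 0, 0.4, 0.1, 0, -1, 0, 0.4, 0.1, 0, -1, 0, 0.4, 0.1, 0, -1, 0, 0.4, 0.1, 0, -1, 0, 0.4, 0.1, 0], squeeze=20)

```text
clock: 18.5
eef_pos: [593.3, 239.0, 26.4]
tcp_rot: [-3.142, 0.0, 3.014]
contact_force: [-1.3, -2.6, 3.8]
opening: 0.114
```

```bash
python3 - <<'E'
from h import *
s=r.sense(); print(s["clock"],s["eef_pos"],np.degrees(s["tcp_rot"]),s["contact_force"],s["opening"])
# arc in tool axes: +y_tool is outward (jig +y); swing toward -y
import math
for i in range(0,33):
    th=math.pi*i/32
    print(i,round(th,2),"ty",round(-17.5*(1-math.cos(th)),2),"tz",round(-17.5*math.sin(th),2))
E
```

```text
18.5 [593.30754109 238.99884035  26.43763328] [-1.79998074e+02  2.79838559e-03  1.72670716e+02] [-1.33181166 -2.59713798  3.81958117] 0.11436202956490457
0 0.0 ty -0.0 tz -0.0
1 0.1 ty -0.08 tz -1.72
2 0.2 ty -0.34 tz -3.41
3 0.29 ty -0.75 tz -5.08
4 0.39 ty -1.33 tz -6.7
5 0.49 ty -2.07 tz -8.25
6 0.59 ty -2.95 tz -9.72
7 0.69 ty -3.97 tz -11.1
8 0.79 ty -5.13 tz -12.37
9 0.88 ty -6.4 tz -13.53
10 0.98 ty -7.78 tz -14.55
11 1.08 ty -9.25 tz -15.43
12 1.18 ty -10.8 tz -16.17
13 1.28 ty -12.42 tz -16.75
14 1.37 ty -14.09 tz -17.16
15 1.47 ty -15.78 tz -17.42
16 1.57 ty -17.5 tz -17.5
17 1.67 ty -19.22 tz -17.42
18 1.77 ty -20.91 tz -17.16
19 1.87 ty -22.58 tz -16.75
20 1.96 ty -24.2 tz -16.17
21 2.06 ty -25.75 tz -15.43
22 2.16 ty -27.22 tz -14.55
23 2.26 ty -28.6 tz -13.53
24 2.36 ty -29.87 tz -12.37
25 2.45 ty -31.03 tz -11.1
26 2.55 ty -32.05 tz -9.72
27 2.65 ty -32.93 tz -8.25
28 2.75 ty -33.67 tz -6.7
29 2.85 ty -34.25 tz -5.08
30 2.95 ty -34.66 tz -3.41
31 3.04 ty -34.92 tz -1.72
32 3.14 ty -35.0 tz -0.0
```

Request:
move_arm(targets=[-1, 0, 0, -0.4, 0, -1, 0, -0.03, -1, 0, -1, 0, -0.08, -1.7, 0, -1, 0, -0.19, -2.6, 0, -1, 0, -0.34, -3.4, 0, -1, 0, -0.53, -4.25, 0, -1, 0, -0.75, -5.1, 0, -1, 0, -1.03, -5.9, 0, -1, 0, -1.33, -6.7, 0, -1, 0, -1.33, -6.7, 0])

```text
clock: 19.5
eef_pos: [591.7, 225.9, 94.6]
tcp_rot: [3.141, 0.001, 3.013]
contact_force: [-1.3, 5.0, -1.1]
opening: 0.107
```

```bash
python3 - <<'E'
from h import *
s=r.sense(); print(s["clock"],s["eef_pos"],np.degrees(s["tcp_rot"]),s["contact_force"],s["wrist_torque"],s["opening"])
p=r.grab_frame("wrist"); save("o_wrist",p["img"],None,1.5)
p=r.grab_frame("side"); save("o_side",p["img"],(140,140,300,280),4.2)
E
```

```text
19.5 [591.73279865 225.94450902  94.62627083] [1.79947192e+02 3.64268328e-02 1.72645999e+02] [-1.25396486  5.00875339 -1.06193733] [0.83994182 0.03816896 0.05314336] 0.10742852793677574
```

View pics/o_wrist.png

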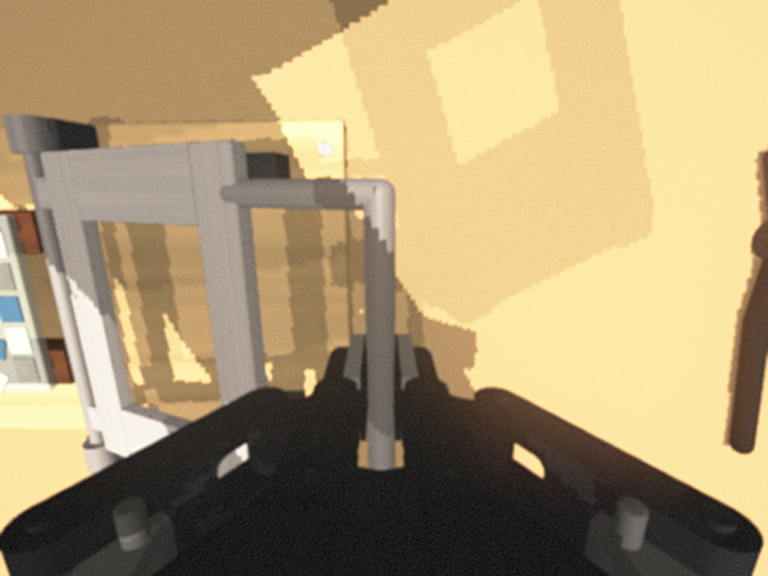

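View pics/o_side.png

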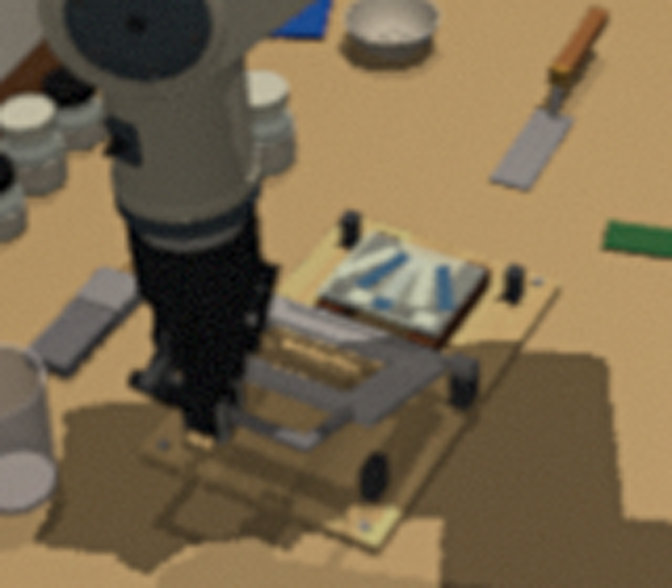

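Request:
move_arm(targets=[-1, 0, -0.3, -0.75, 0, -1, 0, -0.7, -1.5, 0, -1, 0, -1.1, -2.3, 0, -1, 0, -1.6, -3, 0, -1, 0, -2.1, -3.7, 0, -1, 0, -2.6, -4.4, 0, -1, 0, -3.2, -5.05, 0, -1, 0, -3.8, -5.65, 0, -1, 0, -4.4, -6.25, 0, -1, 0, -5, -6.8, 0])

```text
clock: 20.6
eef_pos: [586.0, 178.1, 162.8]
tcp_rot: [3.138, 0.002, 3.013]
contact_force: [-1.0, 10.1, 8.7]
opening: 0.106
```

```bash
python3 - <<'E'
from h import *
s=r.sense(); print(s["clock"],s["eef_pos"],s["contact_force"],s["wrist_torque"],s["opening"])
p=r.grab_frame("side"); save("q_side",p["img"],(140,140,300,280),4.2)
E
```

```text
20.6 [586.0435057  178.09769307 162.81079157] [-0.96706181 10.0980968   8.74683588] [1.83068622 0.13971774 0.08915834] 0.10575809713248216
```

View pics/q_side.png

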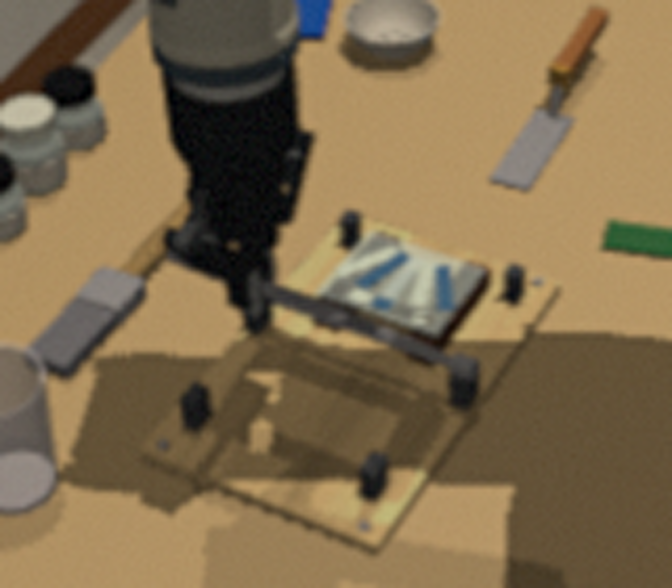

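Request:
move_arm(targets=[-1, 0, -0.56, -0.73, 0, -1, 0, -1.28, -1.24, 0, -1, 0, -2.05, -1.7, 0, -1, 0, -2.8, -2.16, 0, -1, 0, -3.6, -2.55, 0, -1, 0, -4.4, -2.9, 0, -1, 0, -5.25, -3.2, 0, -1, 0, -6.1, -3.5, 0, -1, 0, -6.9, -3.7, 0, -1, 0, -7.65, -3.9, 0])

```text
clock: 21.65
eef_pos: [576.1, 99.2, 200.6]
tcp_rot: [-3.141, 0.002, 3.013]
contact_force: [6.7, 1.1, 4.0]
opening: 0.106
```

```bash
python3 - <<'E'
from h import *
s=r.sense(); print(s["clock"],s["eef_pos"],s["contact_force"],s["wrist_torque"],s["opening"])
p=r.grab_frame("side"); save("s_side",p["img"],(140,110,300,250),4.2)
p=r.grab_frame("wrist"); save("s_wrist",p["img"],None,1.5)
E
```

```text
21.65 [576.09292431  99.24948478 200.58902266] [6.66860286 1.14023594 4.0301158 ] [ 0.28001767 -1.03029418  0.04909261] 0.10557970507612197
```

View pics/s_side.png

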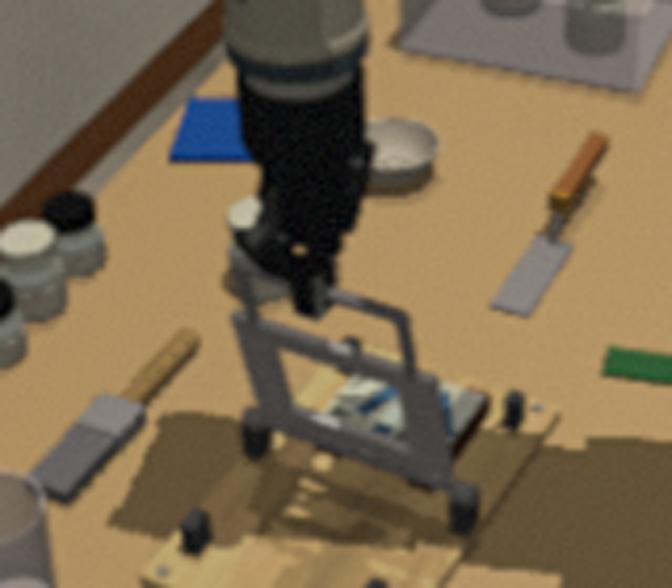

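View pics/s_wrist.png

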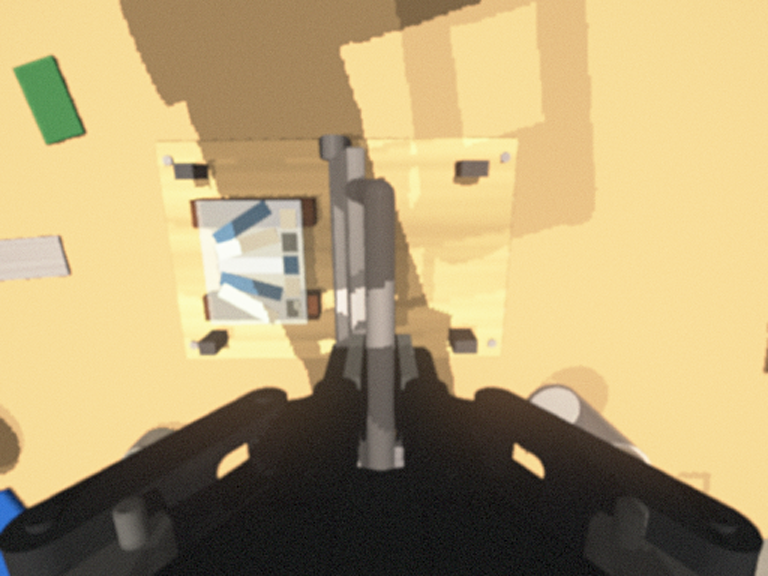

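Request:
move_arm(targets=[-1, -0.05, -0.86, -0.15, 0, -1, -0.1, -1.73, -0.26, 0, -1, -0.15, -2.6, -0.33, 0, -1, -0.2, -3.5, -0.35, 0, -1, -0.25, -4.4, -0.33, 0, -1, -0.3, -5.3, -0.26, 0, -1, -0.3, -6.2, -0.15, 0, -1, -0.35, -7, 0, 0, -1, -0.35, -7.9, 0.2, 0, -1, -0.4, -8.75, 0.45, 0])

```text
clock: 22.75
eef_pos: [566.1, 12.3, 194.9]
tcp_rot: [-3.141, -0.004, 3.014]
contact_force: [-6.9, -0.8, 4.9]
opening: 0.106
```

```bash
python3 - <<'E'
from h import *
s=r.sense(); print(s["clock"],s["eef_pos"],s["contact_force"],s["wrist_torque"],s["opening"])
p=r.grab_frame("side"); save("t_side",p["img"],(140,110,300,250),4.2)
p=r.grab_frame("wrist"); save("t_wrist",p["img"],None,1.5)
E
```

```text
22.75 [566.09813084  12.2884881  194.87720052] [-6.91374349 -0.78536422  4.8596535 ] [0.02635938 0.98260694 0.05957225] 0.10638749187868478
```

View pics/t_side.png

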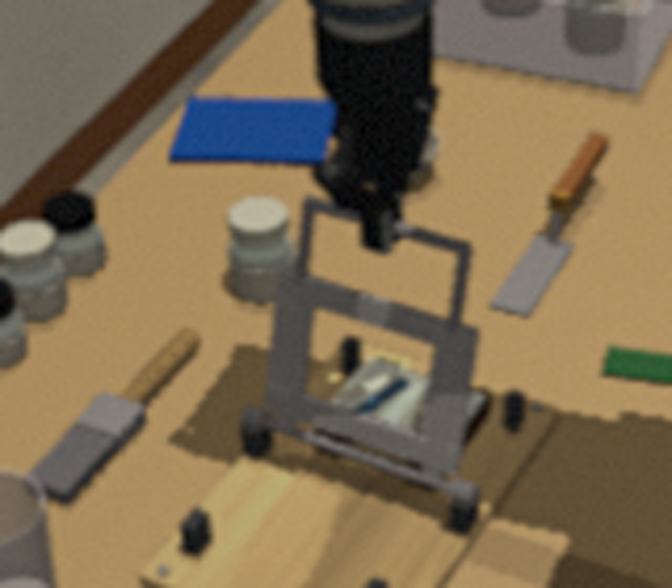

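View pics/t_wrist.png

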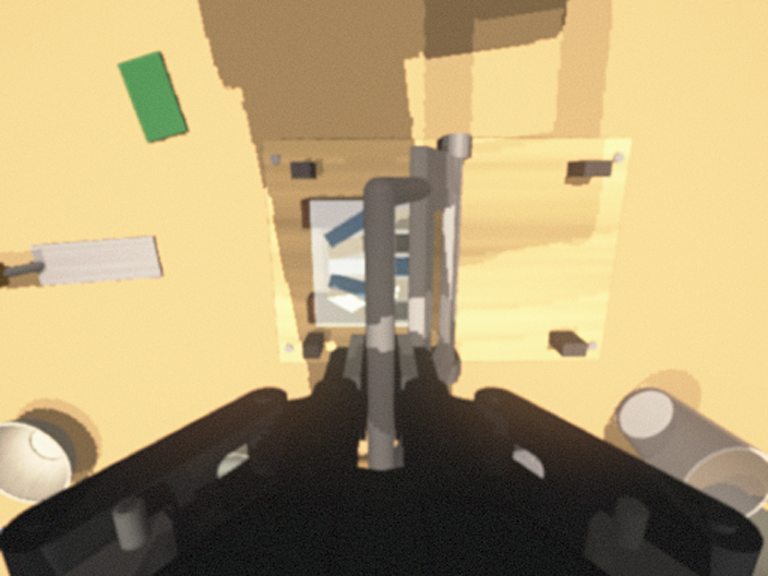

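Request:
move_arm(targets=[-1, 0.1, -1, 0.38, 0, -1, 0.2, -2, 0.78, 0, -1, 0.2, -2.9, 1.25, 0, -1, 0.2, -3.85, 1.75, 0, -1, 0.2, -4.75, 2.3, 0, -1, 0.15, -5.6, 2.95, 0, -1, 0.15, -6.4, 3.6, 0, -1, 0.1, -7.2, 4.35, 0, -1, 0.1, -7.9, 5.1, 0, -1, 0.1, -8.6, 5.9, 0])

```text
clock: 23.85
eef_pos: [555.9, -72.6, 136.0]
tcp_rot: [3.142, -0.001, 3.014]
contact_force: [-0.5, 2.1, -2.9]
opening: 0.099
```

```bash
python3 - <<'E'
from h import *
s=r.sense(); print(s["clock"],s["eef_pos"],s["contact_force"],s["wrist_torque"],s["opening"])
p=r.grab_frame("side"); save("u_side",p["img"],(140,110,300,250),4.2)
E
```

```text
23.85 [555.9497907  -72.61200252 135.98532063] [-0.51348996  2.06949905 -2.85357747] [0.43490188 0.11701002 0.0237541 ] 0.09935425166753073
```

View pics/u_side.png

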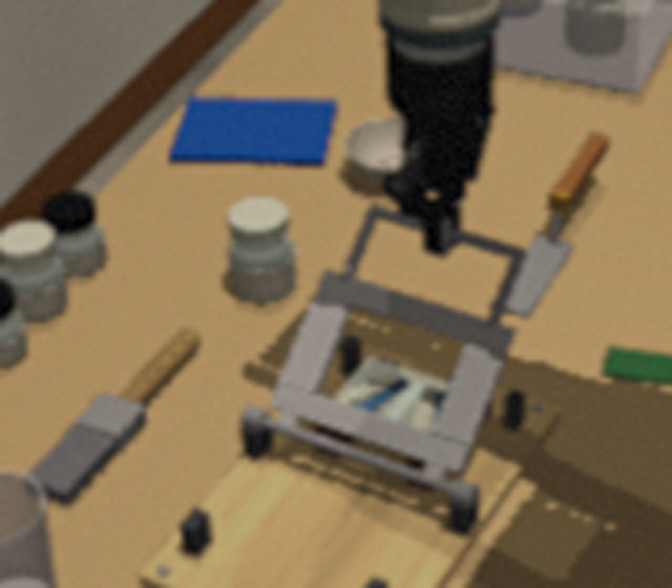

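Request:
move_arm(targets=[-1, 0, -0.55, 0.95, 0, -1, 0, -1.1, 1.85, 0, -1, 0, -1.65, 2.75, 0, -1, 0, -2.1, 3.7, 0, -1, 0, -2.5, 4.65, 0, -1, 0, -2.85, 5.65, 0, -1, 0, -3.1, 6.5, 0, -1, 0, -3.3, 7.35, 0, -1, 0, -3.45, 8.2, 0, -1, 0, -3.55, 8.9, 0])

```text
clock: 24.9
eef_pos: [551.8, -107.4, 47.0]
tcp_rot: [3.142, 0.0, 3.014]
contact_force: [-2.4, -3.9, -0.1]
opening: 0.107
```

```bash
python3 - <<'E'
from h import *
s=r.sense(); print(s["clock"],s["eef_pos"],s["contact_force"],s["wrist_torque"],s["opening"])
p=r.grab_frame("side"); save("v_side",p["img"],(140,110,300,250),4.2)
E
```

```text
24.9 [ 551.81954774 -107.35166797   47.00845778] [-2.44532411 -3.94156836 -0.08972078] [-0.24085121  0.19759535  0.07157332] 0.10682585338174846
```

View pics/v_side.png

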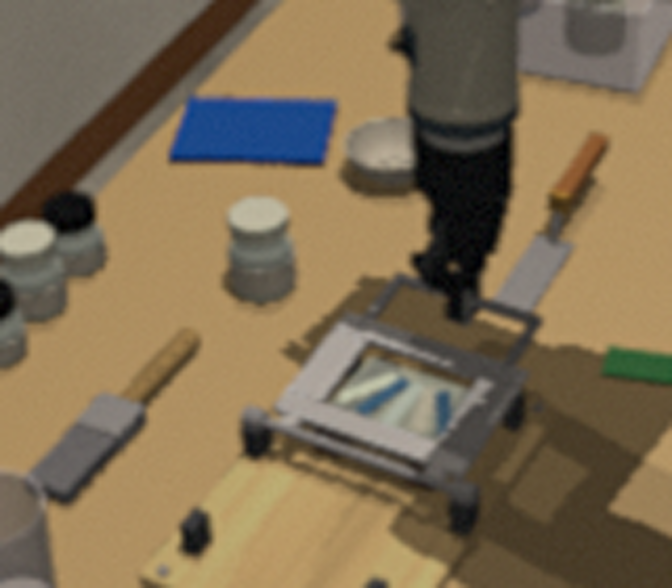

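Request:
move_arm(targets=[-1, 0, 0, 0.3, 0, -1, 0, 0, 0.6, 0, -1, 0, 0, 0.9, 0, -1, 0, 0, 1.2, 0, -1, 0, 0, 1.45, 0, -1, 0, 0, 1.65, 0, -1, 0, 0, 1.85, 0, -1, 0, 0, 2, 0, -1, 0, 0, 2.1, 0, -1, 0, 0, 2.1, 0])

```text
clock: 25.95
eef_pos: [551.7, -108.4, 26.8]
tcp_rot: [-3.14, 0.0, 3.014]
contact_force: [-3.1, -11.4, -1.4]
opening: 0.109
```

Request:
move_arm(targets=[-1, 0, 0, 0.1, 0, -1, 0, 0, 0.2, 0, -1, 0, 0, 0.3, 0, -1, 0, 0, 0.3, 0])

```text
clock: 26.35
eef_pos: [551.8, -108.4, 25.9]
tcp_rot: [-3.14, 0.0, 3.014]
contact_force: [-10.6, -10.9, 24.8]
opening: 0.108
```

```bash
python3 - <<'E'
from h import *
s=r.sense(); print(s["clock"],s["eef_pos"],s["contact_force"],s["wrist_torque"],s["opening"])
p=r.grab_frame("wrist"); save("w_wrist",p["img"],None,1.5)
p=r.grab_frame("side"); save("w_side",p["img"],(140,110,300,250),4.2)
E
```

```text
26.35 [ 551.84089352 -108.40405381   25.88598316] [-10.56154215 -10.906952    24.80000344] [-1.65716826  1.67107755  0.00688262] 0.10797185114262416
```

View pics/w_side.png

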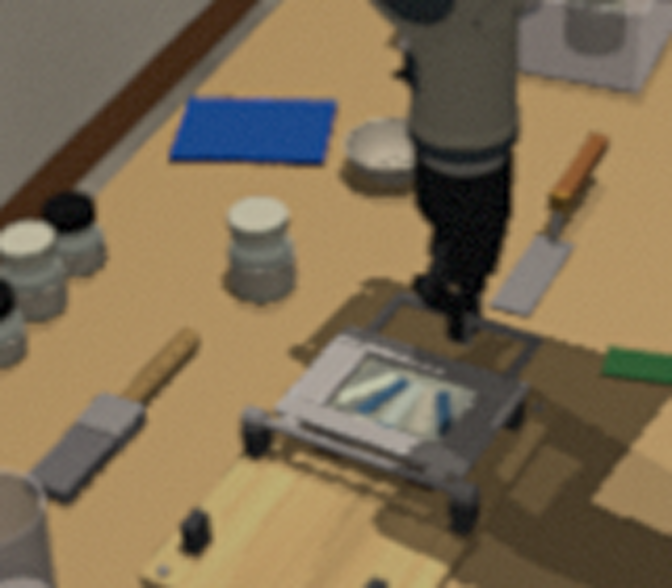

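View pics/w_wrist.png

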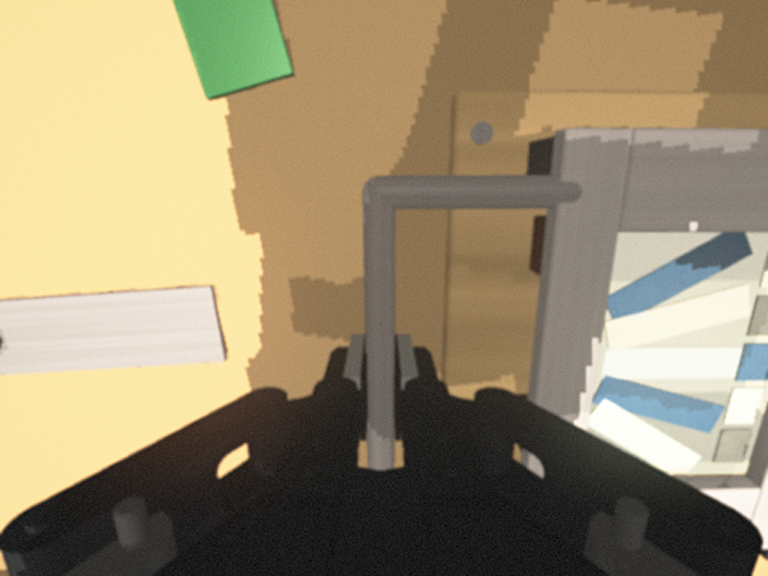

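The frame is on its stop (24.8 N reaction, level in the picture). Next I ease off, open and withdraw straight up.

Request:
move_arm(targets=[-1, 0, 0, -0.2, 0, -0.6, 0, 0, -0.2, 0, -0.4, 0, 0, -0.2, 0, -0.2, 0, 0, -0.2, 0, 0, 0, 0, -0.2, 0, 0, 0, 0, -0.2, 0, 0, 0, 0, -0.2, 0])

```text
clock: 27.15
eef_pos: [551.8, -107.1, 25.7]
tcp_rot: [3.141, -0.0, 3.014]
contact_force: [0.7, 0.2, -0.5]
opening: 0.5
```

Request:
move_arm(targets=[0, 0, 0, -0.5, 0, 0, 0, 0, -1.2, 0, 0, 0, 0, -2.5, 0, 0, 0, 0, -4, 0, 0, 0, 0, -6, 0, 0, 0, 0, -9, 0, 0, 0, 0, -13, 0, 0, 0, 0, -17, 0, 0, 0, 0, -20, 0, 0, 0, 0, -20, 0])

```text
clock: 28.15
eef_pos: [554.4, -107.8, 232.0]
tcp_rot: [-3.141, 0.009, 3.014]
contact_force: [0.2, -0.8, -0.9]
opening: 0.499
```

```bash
python3 - <<'E'
from h import *
s=r.sense(); print(s["clock"],s["eef_pos"],s["contact_force"],s["opening"])
p=r.grab_frame("wrist"); save("x_wrist",p["img"],None,1.5)
p=r.grab_frame("side"); save("x_side",p["img"],(140,110,300,250),4.2)
E
```

```text
28.15 [ 554.35249953 -107.80659936  231.95842654] [ 0.20642151 -0.82162021 -0.88163868] 0.49942623629335786
```

View pics/x_side.png

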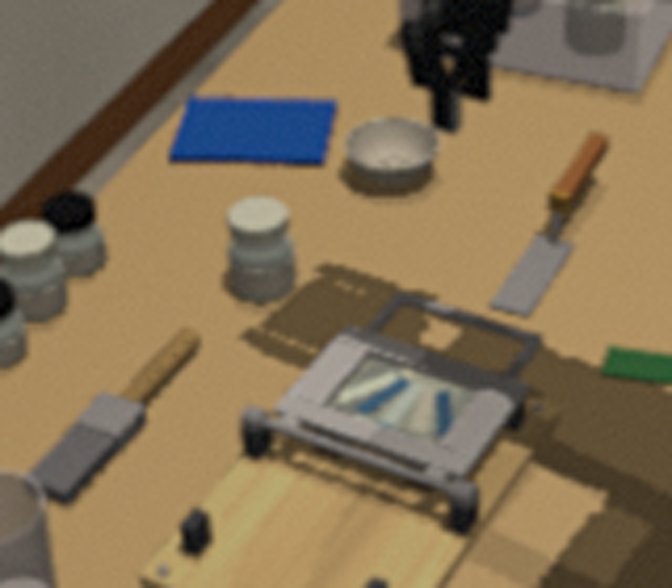

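View pics/x_wrist.png

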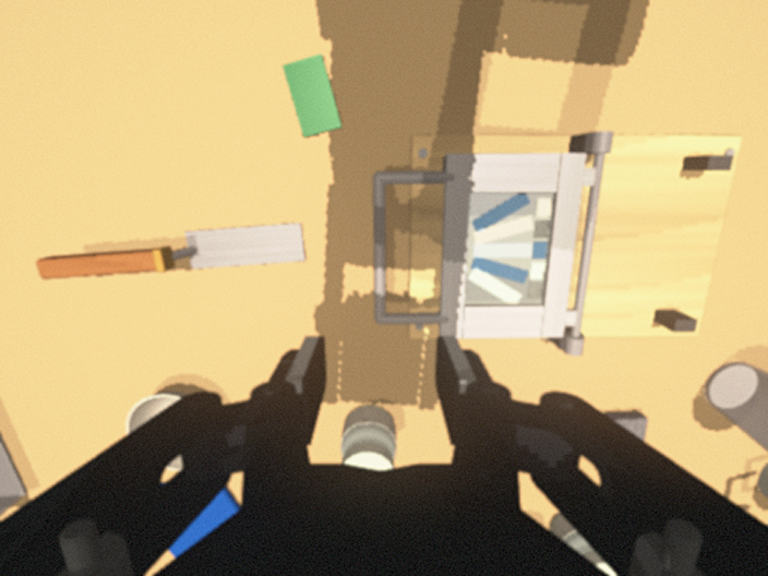

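Request:
move_arm(targets=[0, 0, 0, 0, 0, 0, 0, 0, 0, 0, 0, 0, 0, 0, 0])

```text
clock: 28.55
eef_pos: [551.2, -107.2, 224.8]
tcp_rot: [3.141, -0.002, 3.014]
contact_force: [0.6, 0.3, 0.2]
opening: 0.504
```

```bash
python3 - <<'E'
from h import *
for n in ("top","side"):
    p=r.grab_frame(n)
    for t in ("bowl","frit_jar","flat_brush","offcut","pliers","beaker","frame_bar","panel","bed"):
        for k in r.mark_of(p,t)[:1]: print(n,t,round(k["conf"],2),np.round(k["position"]))
print(r.sign_off())
E
```

```text
top flat_brush 0.56 [777.  46.   1.]
top pliers 0.53 [626. 473.  -3.]
top beaker 0.84 [746. 246.  -3.]
top panel 0.64 [562.  -3.  34.]
top bed 0.68 [561.   0.  30.]
side bowl 0.61 [ 707. -343.    1.]
side frit_jar 0.7 [ 747. -144.   -0.]
side flat_brush 0.77 [774.  46.   1.]
side offcut 0.68 [ 414. -148.    0.]
side pliers 0.64 [617. 476.  -0.]
side beaker 0.6 [748. 243.  -0.]
side frame_bar 0.86 [ 548. -109.   42.]
side panel 0.89 [564.  -1.  30.]
side bed 0.63 [562.   2.  -2.]
the job is handed in; nothing more can be done
None
```

I handed the job in at about 28.7 s of the 72 s allowed. Sign-off gives no verdict, so what follows rests on my own last checks.

**What I did:**
- I gripped the lifter's wooden handle at 100 N, carried the panel level to the jig and set it on the rails.
- I drew the blade out to -y and laid the lifter flat on the bare table, clear of the jig.
- I held the frame's bar lightly (20 N), swung it past upright and lowered it slowly onto its stop. It showed a 25 N reaction before I let go and withdrew upwards.

**Last checks:**
- **Panel:** it was found about 3 mm from the bed centre, flat, with rail showing evenly on both sides in the top view before the frame was closed.
- **Frame:** it lies level in the pictures, with the bar at about 42–45 mm.
- **Lifter:** it lies flat, clear of the jig.
- **Bystanders:** all six were found within about 6 mm of where they started, which is within the measuring error.

**What went wrong or disagreed:**
- When releasing the lifter, one row carried a mistaken 2.1 cm downward shift. The next row reversed it, and pictures showed the lifter still flat.
- Radial force on the bar reached about 13 N early in the swing. I corrected it by widening the arc slightly.
- One reading of the bed position from the rail ends was 5–6 mm off, because the panel hid part of the rails. I discarded it in favour of the top view.
- One last side-camera reading put the bed point at z = -2 mm instead of 32; I ignored it as a misdetection.

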